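# Unlock a drawer with its pull-and-turn knob and open it

### The job

Open the locked drawer of the small walnut drawer unit. Pull up the sprung lock knob on top of the unit, turn it clockwise and let it drop fully into its release notch without forcing it, then let go of the knob, slide the drawer open by 70 mm or more and let go. Leave the things standing around where they are.

Things in the scene. Friction and masses are not known exactly. Their poses are not given: they have to be found in the camera images.
- unit: low walnut drawer unit, 220 deep x 300 wide x 110 mm high, fixed on the sideboard top. Origin at the centre of its underside; x points to its back (the drawer opens along -x), y along its width, z up. The lock stands on its top, its vertical axis at x = -15 mm, y = 0.
- lock_grip (a point): grip of the lock knob: an upright bright metal bar 36 mm long (its own x), 14 mm thick (its own y), 36 mm tall; this point lies on the turning axis, 18 mm below the bar's top and 18 mm above its foot, 148 mm above the sideboard top when the knob is down. Its x axis lies along the bar and points the way the key points; with the knob locked it points to the unit's back (unit +x). It rises and turns with the knob.
- lock_pull (a joint): how far the knob is pulled up, in m: 0 = fully down, seated in a notch; 0.009 = its key rides on top of the curved walls; 0.016 = hard upper stop. To clear the walls while turning it needs 0.010 to 0.015. A spring (with a little damping) presses the knob down with about 8 N when down and 12 N at the stop.
- lock_turn (a joint): turn of the knob, in rad, growing clockwise seen from above: 0 = locked (start notch, key pointing to the unit's back), 0.92 to 1.48 = release notch, somewhere in that range: its block is clamped on at a different place on every unit, so it must be found by sight or by feel. It turns almost freely (0.02 Nm). When the key rides on the walls and comes over the notch, the spring drops it by 9 mm, provided that the fingers let the bar slide down.
- lock_key: key and bolt carried by the knob: a steel finger 8 mm wide and 7 mm high reaching out to 46 mm from the knob's axis below the bar, pointing along the bar; it drops between walls. Below the unit's top it carries a hidden bolt that holds the drawer shut while the knob is locked. Origin on the knob's axis at the unit's top face when the knob is down.
- gate: lock plate on the unit's top: a dark disc of 100 mm diameter and 4 mm thick with curved steel walls 10 mm high (tops 14 mm above the unit's top) from 32 to 43 mm from the axis, running from the locked notch clockwise to past the release notch. Each notch is 10 mm wide. Turning the key into a wall's side, pressing it down on the walls or pulling the knob against its upper stop with more than about 15 N overloads it. Origin on the axis at the unit's top face.
- unit_drawer0 (a joint): how far the drawer is open, in m, 0 = shut, to 0.15. It slides towards the unit's -x with 1 N of friction and stays where it is left; while the knob is locked it moves about 6 mm at most.
- unit_drawer0_handle (a point): centre of the drawer's steel bar handle, a round bar 11 mm thick and 120 mm long along the unit's y, 35 mm in front of the drawer's face and 72 mm above the sideboard top (38 mm below the unit's top).
- dish: black ceramic dish, 84 mm across, 30 mm high, on the unit's top behind the knob to the left; bystander. Origin under its centre.
- whistle: blue plastic whistle, 50 mm long, 18 mm high, on the unit's top behind the knob to the right; bystander. Origin under its round part.
- shaker: stainless steel shaker with black lid, 88 mm across, 190 mm high, right of the unit; bystander. Origin under its centre.
- trainer: chrome V-shaped hand gripper with black grips lying flat, 160 mm long, 22 mm high, nearer the robot on the right; bystander. Origin at its middle.
- ball_center (a point): centre of the yellow lacrosse ball, 63 mm across, in a shallow wooden tray left of the unit; bystander.
- dumbbell: small dumbbell, 170 mm long, 60 mm high, on the right; bystander. Origin under its centre.

How it is judged:
On the way, in this order (a step that is already met when the one before it is completed fails the run):
1. the knob is pulled up until its key is clear of the walls (value of joint lock_pull above 0.0085 m), for 0.1 s.
2. the knob has dropped fully into the release notch, with the drawer still shut and the knob let go (value of joint lock_pull below 0.002 m and value of joint lock_turn above 0.8 rad and value of joint unit_drawer0 below 0.01 m and contact force between the fingers and unit below 0.1 N), for 0.2 s.
3. the drawer is open (value of joint unit_drawer0 above 0.065 m), for 0.2 s.
At the end, for the whole second after the job is handed in: The knob is fully down (within 2 mm) in the release notch, turned more than 0.8 rad from locked; the drawer stands open by at least 65 mm and is at rest (value of joint lock_pull below 0.002 m and value of joint lock_turn above 0.8 rad and value of joint unit_drawer0 above 0.065 m and velocity of joint unit_drawer0 between -0.01 and 0.01 m/s); the robot touches nothing.
It fails at once if the lock is forced: the key or the stop of the knob is pressed against the lock plate with more than 18 N (contact force between lock_key and gate above 18 N).
It fails at once if a bystander is moved by more than 20 mm (distance of any of dish, shaker, whistle, trainer, ball_center, dumbbell from where it was at the start of the episode above 0.02 m).
It also fails if it takes over 72 s, if anything falls off the work surface, if the arm or the gripper's body presses on something with over 40 N, if the wrist force passes 120 N, or if a joint passes its speed limit or range.

### The arm

A 7-joint arm with a two-finger parallel gripper is mounted at the origin on the work surface. World frame = base frame: x ahead of the robot, y to its left, z up, the work surface at z = 0. Lengths are in m, angles in rad, forces in N, time in s.
With the tool pointing down it reaches from about 0.4 to 0.85 m from the base axis. Payload 4.5 kg.
Tool frame: the origin (TCP) lies on the mounting face of the last link; the fingertips stand 166 mm ahead of it and the grasp point (between the pads) lies 147 mm ahead of it; y points along the fingers, z is the direction in which the jaws open and shut, and the axes are right-handed (so a half turn about y gives the same grasp; the last joint's range is limited). The gripper opens to 88 mm and grips with 3 to 60 N. Pads are 18 mm wide; open, the fingers measure 123 mm over their backs; the gripper's body (75 mm by 187 mm) begins 45 mm behind the grasp point.
Start: joints at [1.25, 0.689, -0.195, 1.565, 0.157, 0.902, -0.215], TCP at [0.217, -0.586, 0.405] pointing down, gripper open.
Joint ranges: [-3.01, 3.01], [-0.46, 2.08], [-1.47, 1.51], [0.13, 2.56], [-1, 4.14], [0.04, 2.09], [-2.66, 2.66]. Speed limits (rad/s): [2.57, 2.57, 3.14, 3.14, 3.14, 3.14, 3.14].

### API

Orientations are given as a unit quaternion [x, y, z, w].
In Python, from plant import r gives the robot as it stands.
- The arm moves only by the tool arm_command, never from a script. Its argument "deltas" is a list of rows, each an object of numbers: "dx", "dy", "dz": the shift along the tool's x, y, z each as a share of 1000 mm, from -1 to 1; "wx", "wy", "wz": the turn, a rotation vector about the tool's x, y, z each as a share of 45 degrees, from -1 to 1. In form: [{"dx": .., "dy": .., "dz": .., "wx": .., "wy": .., "wz": ..}, ...]. A call has exactly 5 rows; each row is the pose to reach, as a shift and turn from the pose commanded when the call began, along the tool's axes at that moment; what a row does not reach only later rows make up. A row lasts 1/10 s, in which the tool goes at most 50 mm and 8.59 degrees, less where a joint would pass 70% of its speed; a pose out of reach is approached as far as the arm can. A call with a number of a shift or a turn outside -1 to 1 is refused whole. A call with a gripper value outside its range is refused whole. "claw" is the opening, from -1 (shut) to 1 (fully open), set as the call begins (left out, the last holds). The fingers move at their own pace and stop on an object; "grip_force" is the grip in N (left out, the last holds). Time passes only in rows, so rows that repeat a pose let the fingers close, or fill a call up. It gives the time, the measured TCP pose, the force and the opening at its end, in the units of the state.
- r.get_state(): the state, without advancing time (a new reading comes with each control period).
- r.snapshot(name): name is "scene" or "top" or "wrist"; returns the picture (480x640x3 uint8, red, green, blue); there is no depth.
- r.get_calibration(name): a dict with "vertical_fov" (degrees; the focal length in pixels is half the picture's height over the tangent of half this angle, whatever the lens; pixels are square), "cx", "cy" (the principal point, pixels), "R" (3x3) and "t" (3): a world point X has camera coordinates R X + t. Camera axes: x right, y down, z forward; pixel columns grow to the right and rows downward; lengths in m; the calibration is good to about 2 mm. A picture is of the moment at which its call begins: read the wrist's pose just before it. get_calibration takes no time and is no camera call; for the wrist camera it gives the pose at the moment of the call.
- r.finish_job(): hands the job in, once; it reports no verdict.
The state is a dict: "clock": time; "q": joint angles; "qd": joint speeds; "joint_torque": joint torques, N m; "tool_pos": TCP position; "eef_rot": TCP orientation; "contact_force": force on the tool from outside, world axes, zero at the start; "moment": the same for the moment, N m; "opening": opening from 0.0 (shut) to 1.0 (fully open).
Only numpy, scipy, OpenCV 4.12 (cv2) and the standard library are available. Lean on these libraries where they do the work, as an engineer would, in place of code of your own. Each camera call takes 0.05 s, during which the arm holds its last target.

## Working session

There is one attempt and no reset: what is moved stays moved. The work goes in short steps, Python scripts to look and compute and a tool call to move; the robot and the scene stay as the last step left them, time stands still between calls to the robot, and variables do not carry over. Pictures are saved under pics/ and viewed, and the job is handed in when it is done.

Besides the shell and the picture viewer there is one more tool, called after ">>>" in YAML: its name, and indented under it one key for each argument. arm_command: Moves the arm, as the interface text tells. Shift numbers are shares of 1000 mm and turn numbers shares of 45 degrees, none past 1 either way. Its arguments: {"type":"object","properties":{"deltas":{"type":"array","items":{"type":"object","properties":{"dx":{"type":"number","minimum":-1,"maximum":1},"dy":{"type":"number","minimum":-1,"maximum":1},"dz":{"type":"number","minimum":-1,"maximum":1},"wx":{"type":"number","minimum":-1,"maximum":1},"wy":{"type":"number","minimum":-1,"maximum":1},"wz":{"type":"number","minimum":-1,"maximum":1}}}},"claw":{"type":"number"},"grip_force":{"type":"number"}},"required":["deltas"]}

```bash
ls; mkdir -p pics
python3 - <<'E'
from plant import r
import cv2
s=r.get_state();print(s)
for n in ("scene","top","wrist"):
    c=r.get_calibration(n);print(n,c)
    cv2.imwrite(f"pics/{n}0.png",r.snapshot(n)[:,:,::-1])
E
```

```text
pics
{'clock': 0.0, 'q': array([ 1.2498274 ,  0.6899832 , -0.1945458 ,  1.56632757,  0.15728748,
        0.90247464, -0.21511866]), 'qd': array([ 0.00143649, -0.00127765,  0.00042619, -0.00209984, -0.00131315,
       -0.00054276,  0.00184329]), 'joint_torque': array([-4.70453469e-04, -5.27547848e+01, -1.26731638e+00, -1.53424054e+01,
       -5.26993372e-02,  6.62337639e-03,  1.71344518e-04]), 'tool_pos': array([ 0.21698685, -0.58578245,  0.40391543]), 'eef_rot': array([-0.12494697,  0.69662574, -0.6953862 ,  0.12465499]), 'contact_force': array([-0.20617787, -0.68232257, -0.41563762]), 'moment': array([ 0.04368427,  0.00024726, -0.02080442]), 'opening': 0.9992893102862673}
scene {'vertical_fov': 53.06518355041736, 'cx': 314.0635147856809, 'cy': 243.46436553973504, 'R': array([[-0.45570494,  0.89009218, -0.00830136],
       [ 0.74474123,  0.37614774, -0.55124711],
       [-0.4875382 , -0.2573884 , -0.83430073]]), 't': array([ 0.29848994, -0.34713429,  1.48115631])}
top {'vertical_fov': 44.346868254271925, 'cx': 327.2140806710768, 'cy': 242.3725567001442, 'R': array([[ 0.01809473, -0.99969887,  0.01657567],
       [-0.99549701, -0.01955659, -0.09275362],
       [ 0.09304985, -0.01482268, -0.99555111]]), 't': array([-0.07054271,  0.58747392,  1.82435356])}
wrist {'vertical_fov': 61.17134081726784, 'cx': 317.77677643959186, 'cy': 241.28668101974802, 'R': array([[ 0.34700523, -0.93786127, -0.00190014],
       [-0.90576376, -0.33565342,  0.25870598],
       [-0.24326811, -0.08805125, -0.96595425]]), 't': array([-0.62445009, -0.03660769,  0.38864284])}
```

View pics/scene0.png

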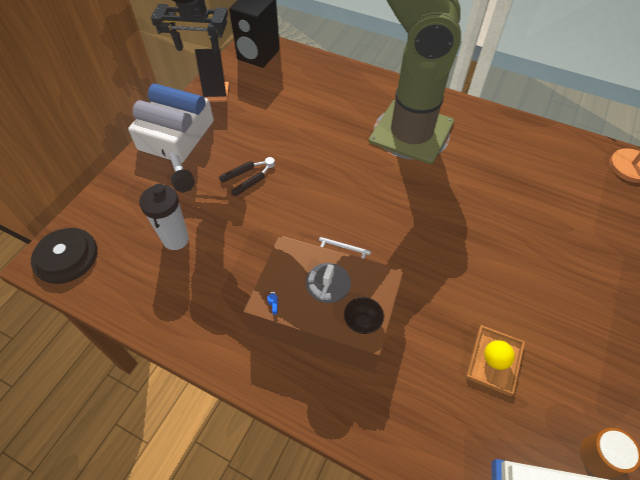

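View pics/top0.png

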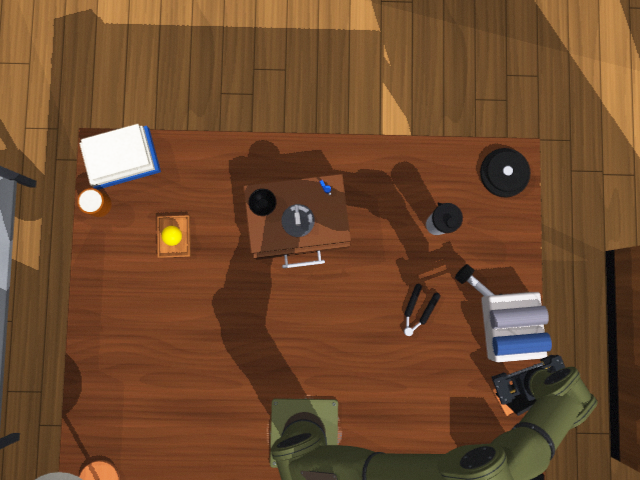

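View pics/wrist0.png

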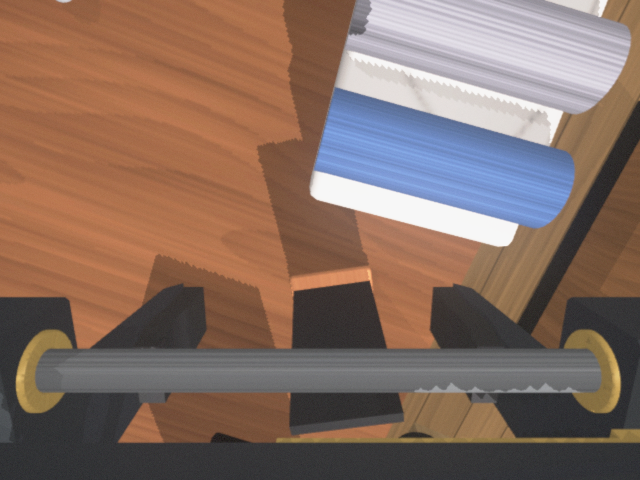

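The top view shows the unit around (298,215), the lock disc at about (298,221), the handle at (285-323,260), the dish at (262,202) and the whistle at (326,187). The wrist camera sees only the dumbbell rack so far. Next I'll zoom in on the unit.

Run:
```python
import cv2,numpy as np
a=cv2.imread("pics/top0.png")[165:285,230:370];b=cv2.imread("pics/scene0.png")[225:365,235:415]
cv2.imwrite("pics/z1.png",np.hstack([cv2.resize(a,(400,343),interpolation=cv2.INTER_CUBIC),cv2.resize(b,None,fx=343/140,fy=343/140,interpolation=cv2.INTER_CUBIC)[:, :400]]))
```

```text
(no output)
```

View pics/z1.png

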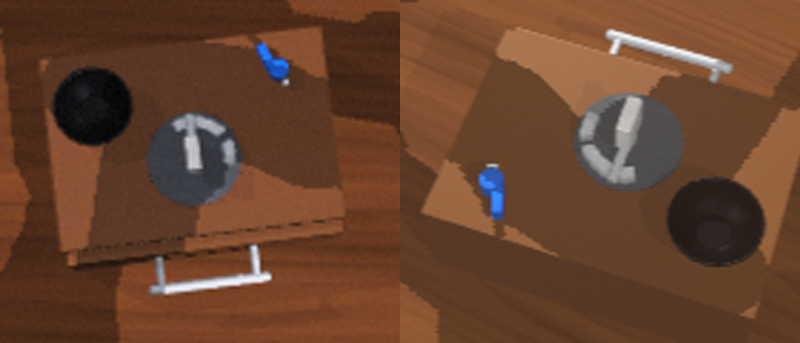

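The zoom shows the disc with a bar pointing to the unit's back, wall pieces clockwise from it with one gap, and the bright handle. I'll measure the disc and handle in both views.

```bash
cat > h.py <<'E'
import numpy as np,cv2
def K(c,H=480):
    f=H/2/np.tan(np.radians(c['vertical_fov'])/2);return f
def ray(c,uv):
    f=K(c);d=np.array([(uv[0]-c['cx'])/f,(uv[1]-c['cy'])/f,1.])
    R=np.array(c['R']);return -R.T@np.array(c['t']),R.T@d
def onz(c,uv,z):
    o,d=ray(c,uv);return o+d*(z-o[2])/d[2]
def proj(c,X):
    p=np.array(c['R'])@np.array(X)+c['t'];f=K(c);return np.array([c['cx']+f*p[0]/p[2],c['cy']+f*p[1]/p[2]])
E
python3 - <<'E'
from h import *
from plant import r
for n,roi,z0 in (("top",(165,285,230,370),0),("scene",(225,365,235,415),0)):
    im=cv2.imread(f"pics/{n}0.png");c=r.get_calibration(n)
    y0,y1,x0,x1=roi;hsv=cv2.cvtColor(im,cv2.COLOR_BGR2HSV)[y0:y1,x0:x1]
    m=((hsv[...,1]<75)&(hsv[...,2]>55)).astype(np.uint8)
    k,l,st,ce=cv2.connectedComponentsWithStats(m)
    for i in range(1,k):
        if st[i,4]<60: continue
        cn=max(cv2.findContours((l==i).astype(np.uint8),0,1)[0],key=cv2.contourArea)+[x0,y0]
        h=cv2.convexHull(cn)
        pts=np.array([onz(c,p[0],.114)[:2] for p in h],np.float32)
        print(n,st[i],ce[i]+[x0,y0],'z.114 circle',cv2.minEnclosingCircle(pts),cv2.fitEllipse(pts) if len(pts)>5 else 0)
        pts=np.array([onz(c,p[0],.072)[:2] for p in cn],np.float32)
        print('   z.072 rect',cv2.minAreaRect(pts), pts[pts[:,1].argmin()],pts[pts[:,1].argmax()])
E
```

```text
top [ 51  39  34  33 852] [297.50821596 220.0786385 ] z.114 circle ((0.6464419364929199, 0.032384663820266724), 0.05005810037255287) ((0.6463813781738281, 0.03253145515918732), (0.0986715629696846, 0.09906186163425446), 36.00077438354492)
   z.072 rect ((0.6513287425041199, 0.03464818745851517), (0.09847992658615112, 0.1004595160484314), 46.35896682739258) [ 0.6467648  -0.01696658] [0.65711397 0.08481204]
top [ 52  85  43  18 220] [303.15454545 261.78181818] z.114 circle ((0.5158859491348267, 0.012928271666169167), 0.06361915171146393) ((0.5307523012161255, 0.013502169400453568), (0.050880249589681625, 0.15725712478160858), 7.959972381591797)
   z.072 rect ((0.5326228737831116, 0.016031362116336823), (0.04213181510567665, 0.12994715571403503), 8.046564102172852) [ 0.5240676  -0.05004529] [0.51244295 0.07808834]
scene [ 84  12  52  22 280] [344.23928571 246.09285714] z.114 circle ((0.5448490977287292, 0.02322651445865631), 0.062157582491636276) ((0.5518638491630554, 0.02343239076435566), (0.035952337086200714, 0.13945911824703217), 8.257810592651367)
   z.072 rect ((0.5260432958602905, 0.014159917831420898), (0.027097158133983612, 0.1296931356191635), 7.948668956756592) [ 0.52727    -0.05114442] [0.51093775 0.07752642]
scene [  71   38   45   40 1415] [327.88127208 282.4614841 ] z.114 circle ((0.6485285758972168, 0.03162536770105362), 0.05004345253109932) ((0.648451566696167, 0.0319075733423233), (0.09874499589204788, 0.09989811480045319), 121.45663452148438)
   z.072 rect ((0.6273621320724487, 0.02271455153822899), (0.10239680856466293, 0.10196050256490707), 26.873939514160156) [ 0.627003   -0.02958125] [0.6334232  0.07378315]
```

```bash
cat >> h.py <<'E'
from scipy.spatial.transform import Rotation as Ro
def down(th):  # tool y down, tool z at world azimuth th(deg)
    t=np.radians(th);z=np.array([np.cos(t),np.sin(t),0]);y=np.array([0,0,-1.]);x=np.cross(y,z)
    return Ro.from_matrix(np.c_[x,y,z])
def delta(s,p,th):
    R=Ro.from_quat(s['eef_rot']);d=R.inv().apply(np.array(p)-s['tool_pos']);w=(R.inv()*down(th)).as_rotvec(degrees=True)
    print('shift mm(/1000)',np.round(d,4),'turn share',np.round(w/45,4),'deg',np.round(w,2))
def show(s):
    R=Ro.from_quat(s['eef_rot']).as_matrix();z=R[:,2]
    print('t',round(s['clock'],2),'p',np.round(s['tool_pos'],4),'yz az',round(np.degrees(np.arctan2(z[1],z[0])),2),'ydir',np.round(R[:,1],3),'q',np.round(s['q'],2),'F',np.round(s['contact_force'],2),'M',np.round(s['moment'],2),'op',round(s['opening'],3))
E
python3 - <<'E'
from h import *
from plant import r
s=r.get_state();show(s)
for th in (-82,98): delta(s,[.6475,.032,.42],th)
E
```

```text
t 0.15 p [ 0.217  -0.5859  0.4041] yz az -69.67 ydir [-0.001  0.001 -1.   ] q [ 1.25  0.69 -0.19  1.57  0.16  0.9  -0.22] F [-0.05  0.36  0.06] M [-0.04  0.05  0.03] op 1.003
shift mm(/1000) [-0.6184 -0.0154 -0.4298] turn share [0.0017 0.2741 0.0004] deg [ 0.08 12.33  0.02]
shift mm(/1000) [-0.6184 -0.0154 -0.4298] turn share [ 5.0000e-04 -3.7259e+00 -2.5000e-03] deg [ 2.0000e-02 -1.6767e+02 -1.1000e-01]
```

Run:
```python
from h import *
from plant import r
s=r.get_state()
delta(s,[.325,-.43,.43],-69.67+42)
c=r.get_calibration('wrist');o=-np.array(c['R']).T@c['t'];R=Ro.from_quat(s['eef_rot'])
print('cam in tool',R.inv().apply(o-s['tool_pos']),'axis',R.inv().apply(c['R'][2]), 'camx',R.inv().apply(c['R'][0]))
```

```text
shift mm(/1000) [-0.1554 -0.0258 -0.1087] turn share [ 1.700e-03 -9.333e-01 -5.000e-04] deg [ 8.0e-02 -4.2e+01 -2.0e-02]
cam in tool [-0.06495981  0.0202694   0.00052818] axis [ 2.58546379e-01  9.65998766e-01 -3.91318159e-04] camx [5.18290452e-04 2.66372983e-04 9.99999830e-01]
```

>>> arm_command:
  deltas:
    - {"dx": -0.031,"dy": -0.005,"dz": -0.022,"wy": -0.187}
    - {"dx": -0.062,"dy": -0.01,"dz": -0.044,"wy": -0.374}
    - {"dx": -0.093,"dy": -0.015,"dz": -0.065,"wy": -0.56}
    - {"dx": -0.124,"dy": -0.02,"dz": -0.087,"wy": -0.747}
    - {"dx": -0.155,"dy": -0.025,"dz": -0.109,"wy": -0.933}
  claw: 1
  grip_force: 20

```text
invalid input at $.deltas[0]: expected keys dx, dy, dz, wx, wy, wz
```

Run:
```python
from h import *
from plant import r
s=r.get_state();show(s)
delta(s,[.433,-.277,.43],14.3)
```

```text
t 0.15 p [ 0.217  -0.5859  0.4041] yz az -69.67 ydir [-0.001  0.001 -1.   ] q [ 1.25  0.69 -0.19  1.57  0.16  0.9  -0.22] F [-0.05  0.36  0.06] M [-0.04  0.05  0.03] op 1.003
shift mm(/1000) [-0.3098 -0.0257 -0.2146] turn share [ 1.6000e-03 -1.8659e+00 -1.1000e-03] deg [ 7.000e-02 -8.397e+01 -5.000e-02]
```

All six keys are needed.

>>> arm_command:
  deltas:
    - {"dx": -0.031,"dy": -0.005,"dz": -0.022,"wx": 0,"wy": -0.187,"wz": 0}
    - {"dx": -0.062,"dy": -0.01,"dz": -0.044,"wx": 0,"wy": -0.374,"wz": 0}
    - {"dx": -0.093,"dy": -0.015,"dz": -0.065,"wx": 0,"wy": -0.56,"wz": 0}
    - {"dx": -0.124,"dy": -0.02,"dz": -0.087,"wx": 0,"wy": -0.747,"wz": 0}
    - {"dx": -0.155,"dy": -0.025,"dz": -0.109,"wx": 0,"wy": -0.933,"wz": 0}
  claw: 1
  grip_force: 20

```text
clock: 0.65
tool_pos: [0.3252, -0.4286, 0.4298]
eef_rot: [-0.368, 0.604, -0.604, 0.368]
contact_force: [0.5, -0.0, 0.2]
opening: 1.001
```

Run:
```python
from h import *
from plant import r
s=r.get_state();show(s)
delta(s,[.433,-.277,.43],14.3)
```

```text
t 0.65 p [ 0.3252 -0.4286  0.4298] yz az -27.35 ydir [-0.  0. -1.] q [ 1.09  0.56 -0.41  1.79  0.29  0.85  0.07] F [ 0.47 -0.03  0.18] M [-0.05 -0.07  0.03] op 1.001
shift mm(/1000) [-0.1842 -0.0002  0.0261] turn share [ 3.000e-04 -9.255e-01 -1.000e-04] deg [ 2.000e-02 -4.165e+01 -1.000e-02]
```

>>> arm_command:
  deltas:
    - {"dx": -0.037,"dy": 0,"dz": 0.005,"wx": 0,"wy": -0.187,"wz": 0}
    - {"dx": -0.074,"dy": 0,"dz": 0.01,"wx": 0,"wy": -0.374,"wz": 0}
    - {"dx": -0.111,"dy": 0,"dz": 0.016,"wx": 0,"wy": -0.56,"wz": 0}
    - {"dx": -0.148,"dy": 0,"dz": 0.021,"wx": 0,"wy": -0.747,"wz": 0}
    - {"dx": -0.184,"dy": 0,"dz": 0.026,"wx": 0,"wy": -0.93,"wz": 0}

```text
clock: 1.15
tool_pos: [0.4337, -0.2778, 0.4297]
eef_rot: [0.559, -0.433, 0.433, -0.559]
contact_force: [0.6, -0.5, 0.8]
opening: 0.998
```

Run:
```python
from h import *
from plant import r
s=r.get_state();show(s)
delta(s,[.54,-.122,.43],56)
```

```text
t 1.15 p [ 0.4337 -0.2778  0.4297] yz az 14.51 ydir [-0. -0. -1.] q [ 0.87  0.56 -0.62  1.85  0.42  0.86  0.3 ] F [ 0.63 -0.5   0.78] M [-0.04 -0.07  0.04] op 0.998
shift mm(/1000) [-0.1242 -0.0004  0.1419] turn share [ 3.00e-04 -9.22e-01 -1.00e-04] deg [ 1.000e-02 -4.149e+01 -0.000e+00]
```

>>> arm_command:
  deltas:
    - {"dx": -0.025,"dy": 0,"dz": 0.028,"wx": 0,"wy": -0.185,"wz": 0}
    - {"dx": -0.05,"dy": 0,"dz": 0.057,"wx": 0,"wy": -0.37,"wz": 0}
    - {"dx": -0.075,"dy": 0,"dz": 0.085,"wx": 0,"wy": -0.55,"wz": 0}
    - {"dx": -0.1,"dy": 0,"dz": 0.114,"wx": 0,"wy": -0.74,"wz": 0}
    - {"dx": -0.124,"dy": 0,"dz": 0.142,"wx": 0,"wy": -0.92,"wz": 0}

```text
clock: 1.65
tool_pos: [0.5411, -0.1229, 0.4296]
eef_rot: [0.676, -0.207, 0.207, -0.676]
contact_force: [0.2, 0.5, 0.5]
opening: 1.003
```

Run:
```python
from h import *
from plant import r
s=r.get_state();show(s)
delta(s,[.6475,.032,.43],98)
```

```text
t 1.65 p [ 0.5411 -0.1229  0.4296] yz az 55.9 ydir [-0. -0. -1.] q [ 0.6   0.66 -0.79  1.73  0.55  0.99  0.57] F [0.24 0.55 0.5 ] M [ 0.   -0.14  0.03] op 1.003
shift mm(/1000) [ 0.0013 -0.0005  0.1879] turn share [ 3.000e-04 -9.355e-01 -4.000e-04] deg [ 1.00e-02 -4.21e+01 -2.00e-02]
```

>>> arm_command:
  deltas:
    - {"dx": 0,"dy": 0,"dz": 0.037,"wx": 0,"wy": -0.187,"wz": 0}
    - {"dx": 0,"dy": 0,"dz": 0.075,"wx": 0,"wy": -0.374,"wz": 0}
    - {"dx": 0,"dy": 0,"dz": 0.113,"wx": 0,"wy": -0.56,"wz": 0}
    - {"dx": 0.001,"dy": 0,"dz": 0.15,"wx": 0,"wy": -0.747,"wz": 0}
    - {"dx": 0.001,"dy": 0,"dz": 0.188,"wx": 0,"wy": -0.935,"wz": 0}

```text
clock: 2.15
tool_pos: [0.6484, 0.0311, 0.4292]
eef_rot: [0.706, 0.049, -0.049, -0.705]
contact_force: [0.0, -1.4, -1.0]
opening: 1.001
```

Run:
```python
from h import *
from plant import r
import pickle
s=r.get_state();show(s)
c=r.get_calibration('wrist');im=r.snapshot('wrist');pickle.dump(c,open('w1.pkl','wb'))
cv2.imwrite('pics/w1.png',im[:,:,::-1]);print(proj(c,[.6475,.032,.114]))
```

```text
t 2.15 p [0.6484 0.0311 0.4292] yz az 97.94 ydir [-0.001 -0.001 -1.   ] q [ 0.33  0.84 -0.93  1.44  0.69  1.22  1.03] F [ 0.04 -1.4  -1.01] M [ 0.03 -0.19 -0.01] op 1.001
[320.49245446 225.62652039]
```

View pics/w1.png

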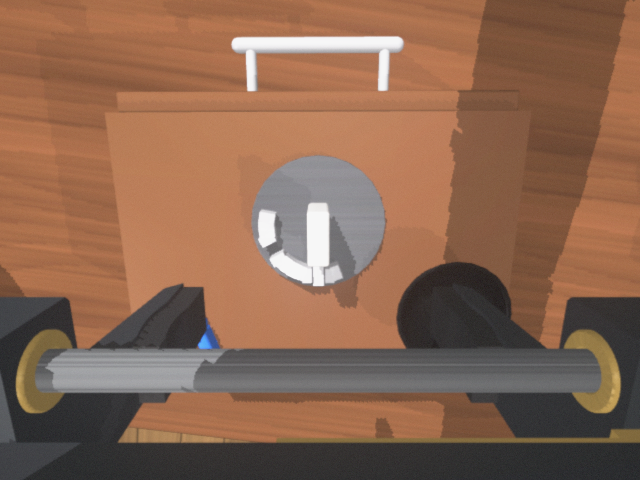

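The view is clear: the disc is at about (318,220), the bar points down the image at (318,235), a gap in the walls shows near (270,250), and the handle spans (232–404,44). I'll unwrap it in polar form at the wall-top height.

Run:
```python
from h import *
import pickle
c=pickle.load(open('w1.pkl','rb'));im=cv2.imread('pics/w1.png')
hsv=cv2.cvtColor(im,cv2.COLOR_BGR2HSV)
m=(hsv[...,1]<90)&(hsv[...,2]>60);m[:140]=0;m[300:]=0;m[:,:240]=0;m[:,400:]=0
k,l,st,ce=cv2.connectedComponentsWithStats(m.astype(np.uint8));i=1+st[1:,4].argmax()
cn=cv2.convexHull(max(cv2.findContours((l==i).astype(np.uint8),0,1)[0],key=cv2.contourArea))
pts=np.array([onz(c,p[0],.114)[:2] for p in cn],np.float32)
print('disc',cv2.fitEllipse(pts))
A=np.array(cv2.fitEllipse(pts)[0])
# handle axis
a=onz(c,(236,45),.072);b=onz(c,(400,45),.072);print('handle',a,b,(a+b)/2,np.degrees(np.arctan2(-(b-a)[0],(b-a)[1])),np.linalg.norm(b-a))
# polar at wall tops
rs=np.linspace(.024,.055,125);az=np.arange(-150,60,.25)
mx=np.zeros((len(rs),len(az)),np.float32);my=mx.copy()
for i,rr in enumerate(rs):
  for j,t in enumerate(az):
    q=np.radians(8+t);mx[i,j],my[i,j]=proj(c,[A[0]+rr*np.cos(q),A[1]+rr*np.sin(q),.124])
P=cv2.remap(im,mx,my,cv2.INTER_LINEAR)
cv2.imwrite('pics/polar.png',cv2.resize(P,(800,400),interpolation=cv2.INTER_CUBIC))
g=cv2.cvtColor(P,cv2.COLOR_BGR2GRAY);np.save('pg.npy',g)
for lo,hi in((.033,.036),(.036,.039),(.039,.042)):
  sel=g[(rs>lo)&(rs<hi)].mean(0);b=sel>200;e=np.where(np.diff(b.astype(int)))[0]
  print(lo,[(round(az[x],1),'up' if b[x+1] else 'dn') for x in e])
# bar top edges at z=.166
w=(hsv[...,2]>215)&(hsv[...,1]<40)
ys=range(210,262,6)
for y in ys:
  x=np.where(w[y,290:345])[0]+290
  print(y,x.min(),x.max(),end=' | ')
```

```text
disc ((0.6461495161056519, 0.02985304780304432), (0.09962530434131622, 0.09990496188402176), 122.15996551513672)
handle [ 0.52625347 -0.04974781  0.072     ] [0.50908793 0.07386734 0.072     ] [0.5176707  0.01205977 0.072     ] 7.905693548625306 0.12480128589489124
0.033 [(np.float64(-109.0), 'up'), (np.float64(-70.8), 'dn'), (np.float64(-57.5), 'up'), (np.float64(-8.0), 'dn'), (np.float64(-7.0), 'up'), (np.float64(5.2), 'dn'), (np.float64(9.2), 'up'), (np.float64(25.2), 'dn')]
0.036 [(np.float64(-108.2), 'up'), (np.float64(-70.0), 'dn'), (np.float64(-57.8), 'up'), (np.float64(-7.5), 'dn'), (np.float64(-6.5), 'up'), (np.float64(5.8), 'dn'), (np.float64(8.5), 'up'), (np.float64(24.8), 'dn')]
0.039 [(np.float64(-107.8), 'up'), (np.float64(-69.5), 'dn'), (np.float64(-57.5), 'up'), (np.float64(-7.0), 'dn'), (np.float64(-5.5), 'up'), (np.float64(5.8), 'dn'), (np.float64(7.8), 'up'), (np.float64(24.5), 'dn')]
210 308 327 | 216 307 328 | 222 307 328 | 228 307 328 | 234 307 328 | 240 307 328 | 246 307 328 | 252 307 328 | 258 307 328 |
```

View pics/polar.png

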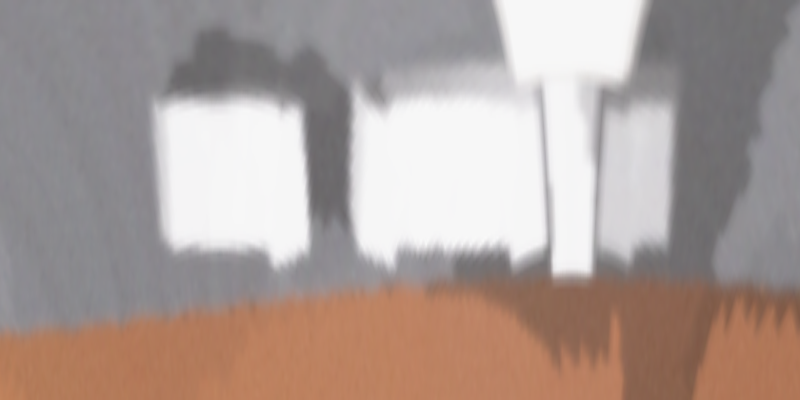

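Measured release gap: top edges about −57.8° and −73° (the clockwise side face hides about 3°), and the start notch is centred at +0.5°. So the turn is about 65.5–66° (1.15 rad), within the given range. The axis is about (0.647,0.031) and yaw about 7.9°. I'll descend with the jaws partly closed.

Run:
```python
from h import *
from plant import r
import pickle
c=pickle.load(open('w1.pkl','rb'))
print(onz(c,(317.5,232),.166),'bar top mid'); 
s=r.get_state();show(s);delta(s,[.647,.031,.302],97.9)
```

```text
[0.64020118 0.02880223 0.166     ] bar top mid
t 2.2 p [0.6499 0.0377 0.4294] yz az 98.66 ydir [ 0.002  0.007 -1.   ] q [ 0.32  0.84 -0.94  1.43  0.69  1.22  1.03] F [2.63 3.25 1.36] M [ 0.35 -0.38 -0.06] op 0.999
shift mm(/1000) [-0.0043  0.1274 -0.007 ] turn share [-0.0088  0.0168  0.0041] deg [-0.4   0.76  0.19]
```

>>> arm_command:
  deltas:
    - {"dx": 0,"dy": 0,"dz": 0,"wx": 0,"wy": 0,"wz": 0}
    - {"dx": 0,"dy": 0,"dz": 0,"wx": 0,"wy": 0,"wz": 0}
    - {"dx": 0,"dy": 0,"dz": 0,"wx": 0,"wy": 0,"wz": 0}
    - {"dx": 0,"dy": 0,"dz": 0,"wx": 0,"wy": 0,"wz": 0}
    - {"dx": 0,"dy": 0,"dz": 0,"wx": 0,"wy": 0,"wz": 0}
  claw: -0.1

```text
clock: 2.7
tool_pos: [0.6474, 0.0293, 0.4299]
eef_rot: [0.706, 0.047, -0.047, -0.705]
contact_force: [0.7, 0.1, 0.7]
opening: 0.566
```

Run:
```python
from h import *
from plant import r
import pickle
s=r.get_state();show(s)
c=r.get_calibration('wrist');im=r.snapshot('wrist');pickle.dump(c,open('w2.pkl','wb'));cv2.imwrite('pics/w2.png',im[:,:,::-1])
hsv=cv2.cvtColor(im[:,:,::-1].copy(),cv2.COLOR_BGR2HSV)
m=(hsv[...,1]<90)&(hsv[...,2]>60);m[:140]=0;m[300:]=0;m[:,:240]=0;m[:,400:]=0
k,l,st,ce=cv2.connectedComponentsWithStats(m.astype(np.uint8));i=1+st[1:,4].argmax()
cn=cv2.convexHull(max(cv2.findContours((l==i).astype(np.uint8),0,1)[0],key=cv2.contourArea))
pts=np.array([onz(c,p[0],.114)[:2] for p in cn],np.float32);print('disc',cv2.fitEllipse(pts))
w=((hsv[...,2]>215)&(hsv[...,1]<40))
for y in (210,225,240,255):
  x=np.where(w[y,290:345])[0]+290; print(y,x.min(),x.max(),onz(c,((x.min()+x.max())/2,y),.166))
delta(s,[.647,.031,.302],97.9)
```

```text
t 2.7 p [0.6474 0.0293 0.4299] yz az 97.55 ydir [ 0.    -0.001 -1.   ] q [ 0.33  0.83 -0.93  1.44  0.69  1.22  1.02] F [0.67 0.13 0.72] M [ 0.1  -0.17 -0.03] op 0.566
disc ((0.6461803913116455, 0.029848501086235046), (0.09964117407798767, 0.10007493942975998), 119.01074981689453)
210 310 329 [0.62581628 0.02647233 0.166     ]
225 310 331 [0.63499781 0.02831411 0.166     ]
240 310 330 [0.64448188 0.0292697  0.166     ]
255 310 331 [0.6540723  0.03086533 0.166     ]
shift mm(/1000) [-0.0002  0.1279  0.0019] turn share [ 0.0011 -0.0078 -0.    ] deg [ 0.05 -0.35 -0.  ]
```

View pics/w2.png

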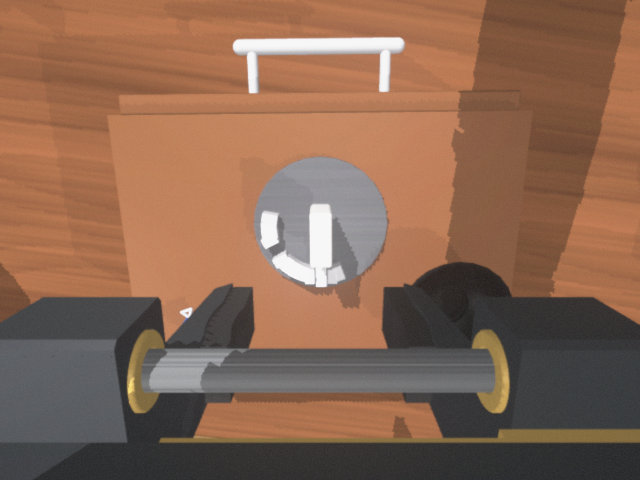

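>>> arm_command:
  deltas:
    - {"dx": 0,"dy": 0.035,"dz": 0.001,"wx": 0,"wy": -0.008,"wz": 0}
    - {"dx": 0,"dy": 0.07,"dz": 0.001,"wx": 0,"wy": -0.008,"wz": 0}
    - {"dx": 0.001,"dy": 0.1,"dz": 0.001,"wx": 0,"wy": -0.008,"wz": 0}
    - {"dx": 0.001,"dy": 0.12,"dz": 0.001,"wx": 0,"wy": -0.008,"wz": 0}
    - {"dx": 0.001,"dy": 0.129,"dz": 0.001,"wx": 0,"wy": -0.008,"wz": 0}

```text
clock: 3.25
tool_pos: [0.6479, 0.0307, 0.2986]
eef_rot: [0.706, 0.048, -0.05, -0.705]
contact_force: [0.6, 0.5, 0.5]
opening: 0.448
```

>>> arm_command:
  deltas:
    - {"dx": 0,"dy": 0,"dz": 0,"wx": 0,"wy": 0,"wz": 0}
    - {"dx": 0,"dy": 0,"dz": 0,"wx": 0,"wy": 0,"wz": 0}
    - {"dx": 0,"dy": 0,"dz": 0,"wx": 0,"wy": 0,"wz": 0}
    - {"dx": 0,"dy": 0,"dz": 0,"wx": 0,"wy": 0,"wz": 0}
    - {"dx": 0,"dy": 0,"dz": 0,"wx": 0,"wy": 0,"wz": 0}

```text
clock: 3.75
tool_pos: [0.6487, 0.0315, 0.3015]
eef_rot: [0.705, 0.05, -0.049, -0.705]
contact_force: [-0.3, -0.5, 0.2]
opening: 0.452
```

Run:
```python
from h import *
from plant import r
s=r.get_state();show(s)
cv2.imwrite('pics/w3.png',r.snapshot('wrist')[:,:,::-1]);cv2.imwrite('pics/s3.png',r.snapshot('scene')[200:380,200:440,::-1])
```

```text
t 3.75 p [0.6487 0.0315 0.3015] yz az 97.99 ydir [ 0.001 -0.    -1.   ] q [ 0.3   0.97 -0.85  1.56  0.83  1.    0.91] F [-0.33 -0.51  0.22] M [ 0.06 -0.14  0.  ] op 0.452
```

View pics/w3.png

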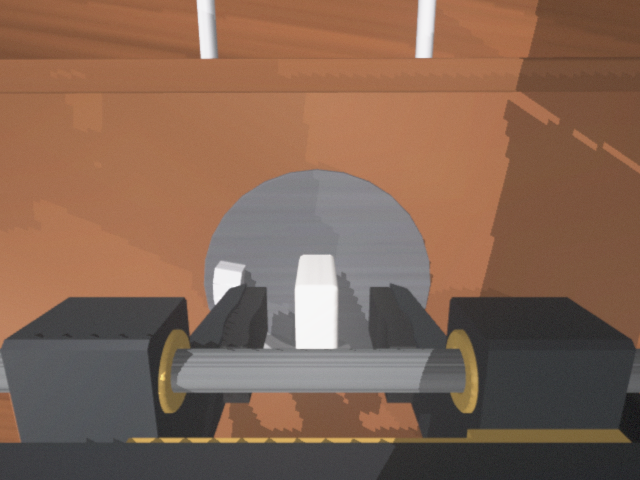

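The bar sits centred between the jaws (bar 295–338, jaws 267/369). I'll close on it.

>>> arm_command:
  deltas:
    - {"dx": -0.0015,"dy": 0,"dz": 0,"wx": 0,"wy": 0,"wz": 0}
    - {"dx": -0.0015,"dy": 0,"dz": 0,"wx": 0,"wy": 0,"wz": 0}
    - {"dx": -0.0015,"dy": 0,"dz": 0,"wx": 0,"wy": 0,"wz": 0}
    - {"dx": -0.0015,"dy": 0,"dz": 0,"wx": 0,"wy": 0,"wz": 0}
    - {"dx": -0.0015,"dy": 0,"dz": 0,"wx": 0,"wy": 0,"wz": 0}
  claw: -1
  grip_force: 30

```text
clock: 4.35
tool_pos: [0.647, 0.0309, 0.3007]
eef_rot: [0.706, 0.049, -0.049, -0.705]
contact_force: [-0.3, -0.6, 1.1]
opening: 0.151
```

Run:
```python
from h import *
from plant import r
show(r.get_state())
```

```text
t 4.35 p [0.647  0.0309 0.3007] yz az 97.98 ydir [-0.    -0.001 -1.   ] q [ 0.3   0.97 -0.85  1.56  0.83  1.    0.91] F [-0.29 -0.57  1.15] M [-0.1  -0.13  0.03] op 0.151
```

>>> arm_command:
  deltas:
    - {"dx": 0,"dy": -0.003,"dz": 0,"wx": 0,"wy": 0,"wz": 0}
    - {"dx": 0,"dy": -0.006,"dz": 0,"wx": 0,"wy": 0,"wz": 0}
    - {"dx": 0,"dy": -0.009,"dz": 0,"wx": 0,"wy": 0,"wz": 0}
    - {"dx": 0,"dy": -0.012,"dz": 0,"wx": 0,"wy": 0,"wz": 0}
    - {"dx": 0,"dy": -0.0125,"dz": 0,"wx": 0,"wy": 0,"wz": 0}

```text
clock: 4.85
tool_pos: [0.647, 0.0309, 0.3131]
eef_rot: [0.706, 0.049, -0.049, -0.705]
contact_force: [2.4, -1.1, -10.9]
opening: 0.155
```

Run:
```python
from h import *
from plant import r
show(r.get_state())
c=r.get_calibration('wrist');im=r.snapshot('wrist')
cv2.imwrite('pics/w4.png',im[:,:,::-1])
```

```text
t 4.85 p [0.647  0.0309 0.3131] yz az 97.99 ydir [-0.    -0.001 -1.   ] q [ 0.31  0.96 -0.86  1.55  0.81  1.02  0.92] F [  2.37  -1.15 -10.93] M [ 0.02 -0.91  0.01] op 0.155
```

View pics/w4.png

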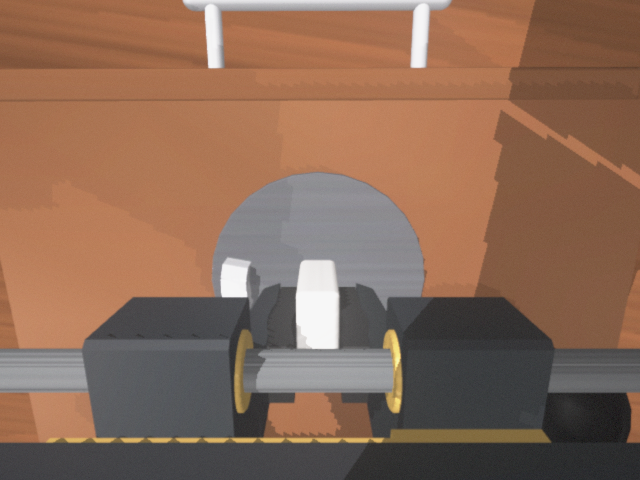

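The wrist force is about 11 N down, which matches a knob lifted about 12 mm. Now I'll turn it clockwise.

>>> arm_command:
  deltas:
    - {"dx": 0,"dy": 0,"dz": 0,"wx": 0,"wy": 0.12,"wz": 0}
    - {"dx": 0,"dy": 0,"dz": 0,"wx": 0,"wy": 0.26,"wz": 0}
    - {"dx": 0,"dy": 0,"dz": 0,"wx": 0,"wy": 0.4,"wz": 0}
    - {"dx": 0,"dy": 0,"dz": 0,"wx": 0,"wy": 0.54,"wz": 0}
    - {"dx": 0,"dy": 0,"dz": 0,"wx": 0,"wy": 0.667,"wz": 0}

```text
clock: 5.4
tool_pos: [0.647, 0.031, 0.3131]
eef_rot: [0.694, -0.136, 0.137, -0.694]
contact_force: [3.4, 0.1, -11.6]
opening: 0.158
```

Run:
```python
from h import *
from plant import r
show(r.get_state())
```

```text
t 5.4 p [0.647  0.031  0.3131] yz az 67.74 ydir [-0. -0. -1.] q [ 0.25  0.92 -0.74  1.56  0.72  0.95  0.47] F [  3.36   0.15 -11.62] M [-0.08 -0.9   0.07] op 0.158
```

Lateral forces are small. I'll continue to about 63°.

>>> arm_command:
  deltas:
    - {"dx": 0,"dy": 0,"dz": 0,"wx": 0,"wy": 0.15,"wz": 0}
    - {"dx": 0,"dy": 0,"dz": 0,"wx": 0,"wy": 0.3,"wz": 0}
    - {"dx": 0,"dy": 0,"dz": 0,"wx": 0,"wy": 0.45,"wz": 0}
    - {"dx": 0,"dy": 0,"dz": 0,"wx": 0,"wy": 0.6,"wz": 0}
    - {"dx": 0,"dy": 0,"dz": 0,"wx": 0,"wy": 0.733,"wz": 0}

```text
clock: 5.9
tool_pos: [0.647, 0.0311, 0.3132]
eef_rot: [-0.626, 0.328, -0.328, 0.627]
contact_force: [4.0, -1.6, -11.5]
opening: 0.158
```

>>> arm_command:
  deltas:
    - {"dx": 0,"dy": 0,"dz": 0,"wx": 0,"wy": 0,"wz": 0}
    - {"dx": 0,"dy": 0,"dz": 0,"wx": 0,"wy": 0,"wz": 0}
    - {"dx": 0,"dy": 0,"dz": 0,"wx": 0,"wy": 0,"wz": 0}
    - {"dx": 0,"dy": 0,"dz": 0,"wx": 0,"wy": 0,"wz": 0}
    - {"dx": 0,"dy": 0,"dz": 0,"wx": 0,"wy": 0,"wz": 0}

```text
clock: 6.4
tool_pos: [0.647, 0.0311, 0.3132]
eef_rot: [-0.627, 0.326, -0.326, 0.627]
contact_force: [4.5, -1.0, -11.3]
opening: 0.161
```

Run:
```python
from h import *
from plant import r
show(r.get_state())
im=r.snapshot('wrist');cv2.imwrite('pics/w5.png',im[:,:,::-1])
for n in('scene','top'):
    cv2.imwrite(f'pics/{n}5.png',r.snapshot(n)[:,:,::-1])
a=cv2.imread('pics/scene5.png')[225:365,235:415]
cv2.imwrite('pics/z5.png',cv2.resize(a,None,fx=4,fy=4,interpolation=cv2.INTER_CUBIC))
```

```text
t 6.4 p [0.647  0.0311 0.3132] yz az 35.03 ydir [ 0.  0. -1.] q [ 0.19  0.89 -0.6   1.56  0.6   0.88 -0.01] F [  4.53  -1.   -11.31] M [-0.21 -1.06  0.02] op 0.161
```

View pics/w5.png

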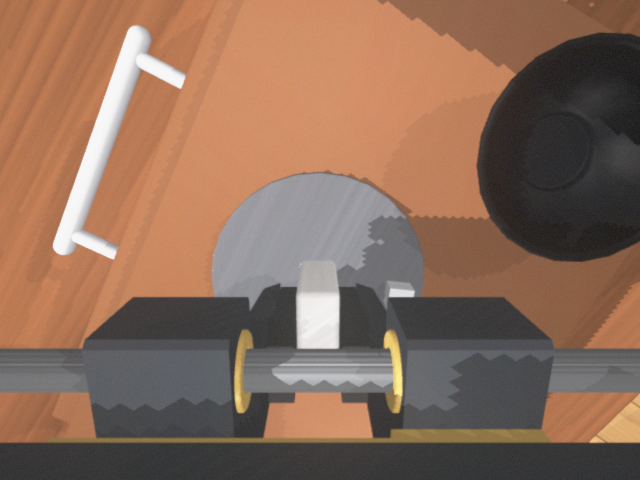

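View pics/z5.png

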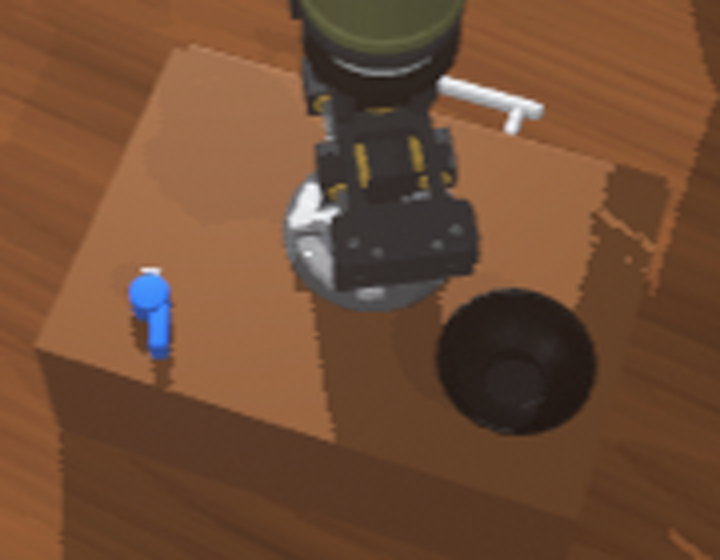

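Now turned 63°, and the knob is still lifted (−11 N). I'll turn 2.8° more and lower to just above the wall tops.

>>> arm_command:
  deltas:
    - {"dx": 0,"dy": 0,"dz": 0,"wx": 0,"wy": 0.03,"wz": 0}
    - {"dx": 0,"dy": 0,"dz": 0,"wx": 0,"wy": 0.062,"wz": 0}
    - {"dx": 0,"dy": 0.001,"dz": 0,"wx": 0,"wy": 0.062,"wz": 0}
    - {"dx": 0,"dy": 0.002,"dz": 0,"wx": 0,"wy": 0.062,"wz": 0}
    - {"dx": 0,"dy": 0.003,"dz": 0,"wx": 0,"wy": 0.062,"wz": 0}

```text
clock: 7.05
tool_pos: [0.6471, 0.0312, 0.3103]
eef_rot: [0.619, -0.342, 0.342, -0.619]
contact_force: [3.8, -1.6, -10.6]
opening: 0.157
```

Run:
```python
from h import *
from plant import r
show(r.get_state())
```

```text
t 7.05 p [0.6471 0.0312 0.3103] yz az 32.21 ydir [ 0. -0. -1.] q [ 0.18  0.89 -0.58  1.56  0.59  0.87 -0.05] F [  3.8   -1.58 -10.56] M [-0.34 -1.06 -0.02] op 0.157
```

>>> arm_command:
  deltas:
    - {"dx": 0,"dy": 0.0005,"dz": 0,"wx": 0,"wy": 0,"wz": 0}
    - {"dx": 0,"dy": 0.001,"dz": 0,"wx": 0,"wy": 0,"wz": 0}
    - {"dx": 0,"dy": 0.001,"dz": 0,"wx": 0,"wy": 0,"wz": 0}
    - {"dx": 0,"dy": 0.001,"dz": 0,"wx": 0,"wy": 0,"wz": 0}
    - {"dx": 0,"dy": 0.001,"dz": 0,"wx": 0,"wy": 0,"wz": 0}

```text
clock: 7.55
tool_pos: [0.647, 0.0312, 0.3094]
eef_rot: [-0.619, 0.342, -0.342, 0.619]
contact_force: [3.8, -2.2, -8.0]
opening: 0.16
```

>>> arm_command:
  deltas:
    - {"dx": 0,"dy": 0.0003,"dz": 0,"wx": 0,"wy": 0,"wz": 0}
    - {"dx": 0,"dy": 0.0005,"dz": 0,"wx": 0,"wy": 0,"wz": 0}
    - {"dx": 0,"dy": 0.0005,"dz": 0,"wx": 0,"wy": 0,"wz": 0}
    - {"dx": 0,"dy": 0.0005,"dz": 0,"wx": 0,"wy": 0,"wz": 0}
    - {"dx": 0,"dy": 0.0005,"dz": 0,"wx": 0,"wy": 0,"wz": 0}

```text
clock: 8.05
tool_pos: [0.647, 0.0313, 0.309]
eef_rot: [-0.619, 0.342, -0.342, 0.619]
contact_force: [3.0, -1.5, -1.9]
opening: 0.157
```

Run:
```python
from h import *
from plant import r
show(r.get_state())
```

```text
t 8.05 p [0.647  0.0313 0.309 ] yz az 32.21 ydir [ 0. -0. -1.] q [ 0.18  0.89 -0.58  1.56  0.59  0.87 -0.06] F [ 3.03 -1.45 -1.88] M [-0.56 -0.76 -0.02] op 0.157
```

The key landed on a wall top: Fz rose to −2 N at a lift of about 9 mm. With the firm grip held, I'll feel for the notch by turning in small steps; over the notch the spring load should come back onto the fingers.

>>> arm_command:
  deltas:
    - {"dx": 0,"dy": 0,"dz": 0,"wx": 0,"wy": 0.01,"wz": 0}
    - {"dx": 0,"dy": 0,"dz": 0,"wx": 0,"wy": 0.02,"wz": 0}
    - {"dx": 0,"dy": 0,"dz": 0,"wx": 0,"wy": 0.027,"wz": 0}
    - {"dx": 0,"dy": 0,"dz": 0,"wx": 0,"wy": 0.027,"wz": 0}
    - {"dx": 0,"dy": 0,"dz": 0,"wx": 0,"wy": 0.027,"wz": 0}

```text
clock: 8.55
tool_pos: [0.647, 0.0313, 0.309]
eef_rot: [-0.615, 0.348, -0.348, 0.616]
contact_force: [2.5, -1.8, -0.9]
opening: 0.154
```

Run:
```python
from h import *
from plant import r
show(r.get_state())
```

```text
t 8.55 p [0.647  0.0313 0.309 ] yz az 31.0 ydir [ 0.  0. -1.] q [ 0.18  0.89 -0.58  1.56  0.59  0.87 -0.07] F [ 2.53 -1.8  -0.91] M [-0.56 -0.62  0.1 ] op 0.154
```

>>> arm_command:
  deltas:
    - {"dx": 0,"dy": 0,"dz": 0,"wx": 0,"wy": 0.01,"wz": 0}
    - {"dx": 0,"dy": 0,"dz": 0,"wx": 0,"wy": 0.02,"wz": 0}
    - {"dx": 0,"dy": 0,"dz": 0,"wx": 0,"wy": 0.027,"wz": 0}
    - {"dx": 0,"dy": 0,"dz": 0,"wx": 0,"wy": 0.027,"wz": 0}
    - {"dx": 0,"dy": 0,"dz": 0,"wx": 0,"wy": 0.027,"wz": 0}

```text
clock: 9.05
tool_pos: [0.647, 0.0314, 0.309]
eef_rot: [-0.612, 0.355, -0.355, 0.612]
contact_force: [0.6, -1.3, 2.4]
opening: 0.156
```

>>> arm_command:
  deltas:
    - {"dx": 0,"dy": 0,"dz": 0,"wx": 0,"wy": 0.01,"wz": 0}
    - {"dx": 0,"dy": 0,"dz": 0,"wx": 0,"wy": 0.02,"wz": 0}
    - {"dx": 0,"dy": 0,"dz": 0,"wx": 0,"wy": 0.027,"wz": 0}
    - {"dx": 0,"dy": 0,"dz": 0,"wx": 0,"wy": 0.027,"wz": 0}
    - {"dx": 0,"dy": 0,"dz": 0,"wx": 0,"wy": 0.027,"wz": 0}

```text
clock: 9.55
tool_pos: [0.647, 0.0314, 0.3089]
eef_rot: [-0.608, 0.361, -0.361, 0.608]
contact_force: [1.3, -0.5, 3.0]
opening: 0.154
```

Run:
```python
from h import *
from plant import r
show(r.get_state())
```

```text
t 9.55 p [0.647  0.0314 0.3089] yz az 28.58 ydir [ 0.  0. -1.] q [ 0.17  0.88 -0.56  1.56  0.58  0.86 -0.11] F [ 1.25 -0.54  2.97] M [-0.52 -0.45  0.21] op 0.154
```

No drop clockwise, where the load rises to a total of about 13 N. I'll ease up 0.4 mm and search back the other way.

>>> arm_command:
  deltas:
    - {"dx": 0,"dy": -0.0004,"dz": 0,"wx": 0,"wy": 0,"wz": 0}
    - {"dx": 0,"dy": -0.0004,"dz": 0,"wx": 0,"wy": -0.02,"wz": 0}
    - {"dx": 0,"dy": -0.0004,"dz": 0,"wx": 0,"wy": -0.05,"wz": 0}
    - {"dx": 0,"dy": -0.0004,"dz": 0,"wx": 0,"wy": -0.081,"wz": 0}
    - {"dx": 0,"dy": -0.0004,"dz": 0,"wx": 0,"wy": -0.081,"wz": 0}

```text
clock: 10.05
tool_pos: [0.647, 0.0312, 0.3088]
eef_rot: [-0.619, 0.342, -0.341, 0.619]
contact_force: [1.6, -1.3, -1.1]
opening: 0.154
```

>>> arm_command:
  deltas:
    - {"dx": 0,"dy": 0,"dz": 0,"wx": 0,"wy": -0.01,"wz": 0}
    - {"dx": 0,"dy": 0,"dz": 0,"wx": 0,"wy": -0.02,"wz": 0}
    - {"dx": 0,"dy": 0,"dz": 0,"wx": 0,"wy": -0.027,"wz": 0}
    - {"dx": 0,"dy": 0,"dz": 0,"wx": 0,"wy": -0.027,"wz": 0}
    - {"dx": 0,"dy": 0,"dz": 0,"wx": 0,"wy": -0.027,"wz": 0}

```text
clock: 10.55
tool_pos: [0.6471, 0.0311, 0.3081]
eef_rot: [-0.623, 0.335, -0.335, 0.623]
contact_force: [4.8, -0.5, -8.1]
opening: 0.158
```

>>> arm_command:
  deltas:
    - {"dx": 0,"dy": 0,"dz": 0,"wx": 0,"wy": -0.01,"wz": 0}
    - {"dx": 0,"dy": 0,"dz": 0,"wx": 0,"wy": -0.02,"wz": 0}
    - {"dx": 0,"dy": 0,"dz": 0,"wx": 0,"wy": -0.027,"wz": 0}
    - {"dx": 0,"dy": 0,"dz": 0,"wx": 0,"wy": -0.027,"wz": 0}
    - {"dx": 0,"dy": 0,"dz": 0,"wx": 0,"wy": -0.027,"wz": 0}

```text
clock: 11.05
tool_pos: [0.6471, 0.0311, 0.3078]
eef_rot: [-0.626, 0.329, -0.328, 0.626]
contact_force: [5.6, 0.1, -10.2]
opening: 0.156
```

Run:
```python
from h import *
from plant import r
show(r.get_state())
```

```text
t 11.05 p [0.6471 0.0311 0.3078] yz az 34.65 ydir [-0.  0. -1.] q [ 0.19  0.89 -0.59  1.56  0.6   0.88 -0.02] F [  5.65   0.06 -10.19] M [ 0.06 -1.33  0.01] op 0.156
```

The load came back (−10 N) at 34.65°, so the key is over the gap. I'll lower there in small steps.

>>> arm_command:
  deltas:
    - {"dx": 0,"dy": 0.0003,"dz": 0,"wx": 0,"wy": 0,"wz": 0}
    - {"dx": 0,"dy": 0.0006,"dz": 0,"wx": 0,"wy": 0,"wz": 0}
    - {"dx": 0,"dy": 0.001,"dz": 0,"wx": 0,"wy": 0,"wz": 0}
    - {"dx": 0,"dy": 0.001,"dz": 0,"wx": 0,"wy": 0,"wz": 0}
    - {"dx": 0,"dy": 0.001,"dz": 0,"wx": 0,"wy": 0,"wz": 0}

```text
clock: 11.55
tool_pos: [0.6471, 0.0311, 0.3068]
eef_rot: [0.626, -0.329, 0.328, -0.626]
contact_force: [6.0, 1.6, -10.1]
opening: 0.159
```

Run:
```python
from h import *
from plant import r
show(r.get_state())
```

```text
t 11.55 p [0.6471 0.0311 0.3068] yz az 34.65 ydir [-0.  0. -1.] q [ 0.19  0.89 -0.59  1.56  0.6   0.87 -0.02] F [  5.97   1.59 -10.12] M [ 0.05 -1.34  0.02] op 0.159
```

>>> arm_command:
  deltas:
    - {"dx": 0,"dy": 0.0003,"dz": 0,"wx": 0,"wy": 0,"wz": 0}
    - {"dx": 0,"dy": 0.0006,"dz": 0,"wx": 0,"wy": 0,"wz": 0}
    - {"dx": 0,"dy": 0.001,"dz": 0,"wx": 0,"wy": 0,"wz": 0}
    - {"dx": 0,"dy": 0.001,"dz": 0,"wx": 0,"wy": 0,"wz": 0}
    - {"dx": 0,"dy": 0.001,"dz": 0,"wx": 0,"wy": 0,"wz": 0}

```text
clock: 12.05
tool_pos: [0.6471, 0.0311, 0.3059]
eef_rot: [0.626, -0.329, 0.328, -0.626]
contact_force: [5.5, -0.3, -8.8]
opening: 0.157
```

Run:
```python
from h import *
from plant import r
show(r.get_state())
```

```text
t 12.05 p [0.6471 0.0311 0.3059] yz az 34.65 ydir [-0.  0. -1.] q [ 0.19  0.89 -0.59  1.56  0.6   0.87 -0.02] F [ 5.52 -0.28 -8.81] M [ 0.07 -1.4   0.03] op 0.157
```

>>> arm_command:
  deltas:
    - {"dx": 0,"dy": 0.0004,"dz": 0,"wx": 0,"wy": 0,"wz": 0}
    - {"dx": 0,"dy": 0.0008,"dz": 0,"wx": 0,"wy": 0,"wz": 0}
    - {"dx": 0,"dy": 0.0012,"dz": 0,"wx": 0,"wy": 0,"wz": 0}
    - {"dx": 0,"dy": 0.0015,"dz": 0,"wx": 0,"wy": 0,"wz": 0}
    - {"dx": 0,"dy": 0.0015,"dz": 0,"wx": 0,"wy": 0,"wz": 0}

```text
clock: 12.55
tool_pos: [0.6471, 0.0311, 0.3044]
eef_rot: [-0.626, 0.329, -0.328, 0.626]
contact_force: [5.1, 0.8, -8.5]
opening: 0.152
```

Run:
```python
from h import *
from plant import r
show(r.get_state())
```

```text
t 12.55 p [0.6471 0.0311 0.3044] yz az 34.65 ydir [-0.  0. -1.] q [ 0.19  0.9  -0.59  1.56  0.6   0.87 -0.02] F [ 5.06  0.8  -8.48] M [ 0.02 -1.32  0.02] op 0.152
```

>>> arm_command:
  deltas:
    - {"dx": 0,"dy": 0.0004,"dz": 0,"wx": 0,"wy": 0,"wz": 0}
    - {"dx": 0,"dy": 0.0008,"dz": 0,"wx": 0,"wy": 0,"wz": 0}
    - {"dx": 0,"dy": 0.0012,"dz": 0,"wx": 0,"wy": 0,"wz": 0}
    - {"dx": 0,"dy": 0.0015,"dz": 0,"wx": 0,"wy": 0,"wz": 0}
    - {"dx": 0,"dy": 0.0015,"dz": 0,"wx": 0,"wy": 0,"wz": 0}

```text
clock: 13.05
tool_pos: [0.6471, 0.0311, 0.303]
eef_rot: [0.626, -0.329, 0.328, -0.626]
contact_force: [5.1, 0.0, -8.0]
opening: 0.157
```

Run:
```python
from h import *
from plant import r
show(r.get_state())
```

```text
t 13.05 p [0.6471 0.0311 0.303 ] yz az 34.65 ydir [-0.  0. -1.] q [ 0.19  0.9  -0.59  1.57  0.6   0.87 -0.02] F [ 5.09  0.03 -7.99] M [ 0.07 -1.24 -0.05] op 0.157
```

>>> arm_command:
  deltas:
    - {"dx": 0,"dy": 0.0004,"dz": 0,"wx": 0,"wy": 0,"wz": 0}
    - {"dx": 0,"dy": 0.0008,"dz": 0,"wx": 0,"wy": 0,"wz": 0}
    - {"dx": 0,"dy": 0.0012,"dz": 0,"wx": 0,"wy": 0,"wz": 0}
    - {"dx": 0,"dy": 0.0014,"dz": 0,"wx": 0,"wy": 0,"wz": 0}
    - {"dx": 0,"dy": 0.0014,"dz": 0,"wx": 0,"wy": 0,"wz": 0}

```text
clock: 13.55
tool_pos: [0.6471, 0.0311, 0.302]
eef_rot: [0.626, -0.329, 0.328, -0.626]
contact_force: [5.3, -0.2, -8.9]
opening: 0.154
```

Run:
```python
from h import *
from plant import r
show(r.get_state())
```

```text
t 13.55 p [0.6471 0.0311 0.302 ] yz az 34.64 ydir [-0.  0. -1.] q [ 0.18  0.9  -0.59  1.57  0.61  0.86 -0.03] F [ 5.26 -0.17 -8.93] M [ 0.04 -1.29 -0.  ] op 0.154
```

>>> arm_command:
  deltas:
    - {"dx": 0,"dy": 0.0004,"dz": 0,"wx": 0,"wy": 0,"wz": 0}
    - {"dx": 0,"dy": 0.0008,"dz": 0,"wx": 0,"wy": 0,"wz": 0}
    - {"dx": 0,"dy": 0.001,"dz": 0,"wx": 0,"wy": 0,"wz": 0}
    - {"dx": 0,"dy": 0.001,"dz": 0,"wx": 0,"wy": 0,"wz": 0}
    - {"dx": 0,"dy": 0.001,"dz": 0,"wx": 0,"wy": 0,"wz": 0}

```text
clock: 14.05
tool_pos: [0.647, 0.0311, 0.3014]
eef_rot: [0.626, -0.328, 0.328, -0.626]
contact_force: [5.1, -0.9, -8.9]
opening: 0.157
```

Run:
```python
from h import *
from plant import r
show(r.get_state())
```

```text
t 14.05 p [0.647  0.0311 0.3014] yz az 34.64 ydir [-0. -0. -1.] q [ 0.18  0.9  -0.59  1.57  0.61  0.86 -0.03] F [ 5.06 -0.93 -8.87] M [ 0.02 -1.28 -0.  ] op 0.157
```

Now nearly at the bottom, with z within 1 mm of the seated grip height. I'll let go softly.

>>> arm_command:
  deltas:
    - {"dx": 0,"dy": 0,"dz": 0,"wx": 0,"wy": 0,"wz": 0}
    - {"dx": 0,"dy": 0,"dz": 0,"wx": 0,"wy": 0,"wz": 0}
    - {"dx": 0,"dy": 0,"dz": 0,"wx": 0,"wy": 0,"wz": 0}
    - {"dx": 0,"dy": 0,"dz": 0,"wx": 0,"wy": 0,"wz": 0}
    - {"dx": 0,"dy": 0,"dz": 0,"wx": 0,"wy": 0,"wz": 0}
  claw: -0.3

```text
clock: 14.55
tool_pos: [0.6469, 0.0313, 0.3019]
eef_rot: [0.626, -0.328, 0.328, -0.626]
contact_force: [-0.1, 0.4, -0.7]
opening: 0.351
```

Run:
```python
from h import *
from plant import r
s=r.get_state();show(s);delta(s,[.647,.031,.40],35)
cv2.imwrite('pics/w6.png',r.snapshot('wrist')[:,:,::-1])
```

```text
t 14.55 p [0.6469 0.0313 0.3019] yz az 34.65 ydir [-0. -0. -1.] q [ 0.18  0.9  -0.59  1.57  0.61  0.86 -0.03] F [-0.06  0.43 -0.65] M [-0.   -0.13 -0.03] op 0.351
shift mm(/1000) [ 0.0004 -0.0981 -0.0001] turn share [ 0.0002 -0.0078  0.    ] deg [ 0.01 -0.35  0.  ]
```

View pics/w6.png

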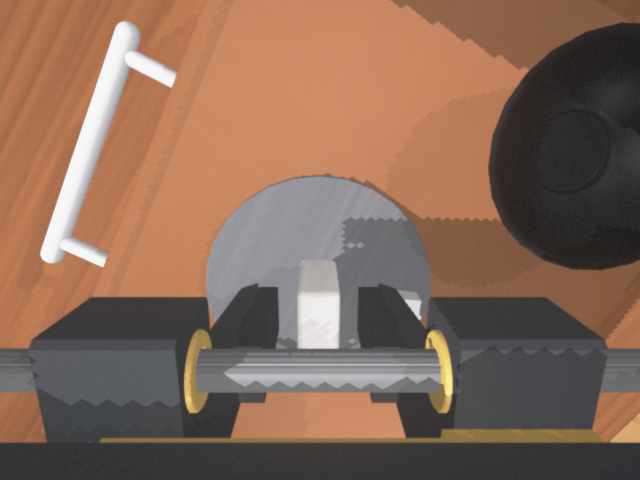

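The knob is released and the fingers are free. I'll rise and check the seat.

>>> arm_command:
  deltas:
    - {"dx": 0,"dy": -0.02,"dz": 0,"wx": 0,"wy": 0,"wz": 0}
    - {"dx": 0,"dy": -0.05,"dz": 0,"wx": 0,"wy": 0,"wz": 0}
    - {"dx": 0,"dy": -0.08,"dz": 0,"wx": 0,"wy": 0,"wz": 0}
    - {"dx": 0,"dy": -0.11,"dz": 0,"wx": 0,"wy": 0,"wz": 0}
    - {"dx": 0,"dy": -0.125,"dz": 0,"wx": 0,"wy": 0,"wz": 0}

```text
clock: 15.1
tool_pos: [0.6473, 0.0316, 0.4295]
eef_rot: [-0.625, 0.327, -0.33, 0.627]
contact_force: [1.4, -0.1, -0.6]
opening: 0.35
```

>>> arm_command:
  deltas:
    - {"dx": 0,"dy": 0,"dz": 0,"wx": 0,"wy": 0,"wz": 0}
    - {"dx": 0,"dy": 0,"dz": 0,"wx": 0,"wy": 0,"wz": 0}
    - {"dx": 0,"dy": 0,"dz": 0,"wx": 0,"wy": 0,"wz": 0}
    - {"dx": 0,"dy": 0,"dz": 0,"wx": 0,"wy": 0,"wz": 0}
    - {"dx": 0,"dy": 0,"dz": 0,"wx": 0,"wy": 0,"wz": 0}

```text
clock: 15.6
tool_pos: [0.6468, 0.0311, 0.4256]
eef_rot: [0.627, -0.329, 0.328, -0.626]
contact_force: [0.2, 0.1, -0.2]
opening: 0.348
```

Run:
```python
from h import *
from plant import r
s=r.get_state();show(s);c=r.get_calibration('wrist')
im=r.snapshot('wrist')[:,:,::-1].copy();cv2.imwrite('pics/w7.png',im)
hsv=cv2.cvtColor(im,cv2.COLOR_BGR2HSV);w=((hsv[...,2]>200)&(hsv[...,1]<40))
for y in (215,225,235,245):
  x=np.where(w[y,285:345])[0]+285; print(y,x.min(),x.max())
for h in (.166,.175): print(h,[proj(c,s['tool_pos']*[1,1,0]+[0,0,h])])
```

```text
t 15.6 p [0.6468 0.0311 0.4256] yz az 34.65 ydir [-0.002 -0.    -1.   ] q [ 0.22  0.76 -0.66  1.45  0.5   1.1   0.07] F [ 0.24  0.08 -0.25] M [-0.06 -0.13  0.01] op 0.348
215 308 327
225 307 329
235 307 329
245 307 329
0.166 [array([320.62500131, 244.74433801])]
0.175 [array([320.69698069, 248.78916691])]
```

View pics/w7.png

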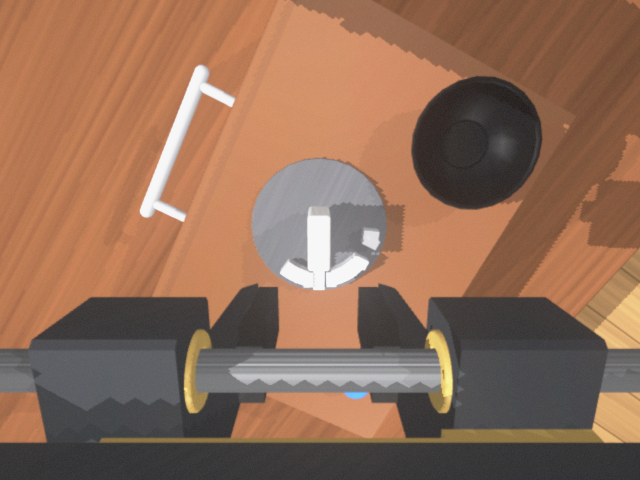

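The view shows the bar turned, with the key at (318,280) lying between the wall blocks and the same apparent size as when it was seated at the start. Next is the handle: rotate the jaws to unit x and move over it.

Run:
```python
from h import *
from plant import r
import pickle
c=pickle.load(open('w2.pkl','rb'));im=cv2.imread('pics/w2.png');hsv=cv2.cvtColor(im,cv2.COLOR_BGR2HSV)
w=((hsv[...,2]>170)&(hsv[...,1]<60)).astype(np.uint8);w[100:]=0
for x in (245,290,350,395):
  y=np.where(w[:,x])[0];print(x,y.min(),y.max(),onz(c,(x,(y.min()+y.max())/2),.073))
yy,xx=np.where(w[36:56]);print(onz(c,(xx.min(),46),.072),onz(c,(xx.max(),46),.072))
s=r.get_state();show(s);delta(s,[.515,.012,.33],7.9)
```

```text
245 39 53 [ 0.52494216 -0.0437926   0.073     ]
290 38 54 [ 0.52046842 -0.00986303  0.073     ]
350 38 52 [0.51381524 0.03526333 0.073     ]
395 37 52 [0.5090027  0.06909914 0.073     ]
[ 0.52597197 -0.05305681  0.072     ] [0.50892411 0.07623718 0.072     ]
t 15.65 p [0.6469 0.0312 0.4259] yz az 34.64 ydir [-0.001 -0.    -1.   ] q [ 0.22  0.76 -0.66  1.45  0.5   1.1   0.07] F [-0.62  0.24  0.45] M [ 0.02 -0.12 -0.01] op 0.351
shift mm(/1000) [-0.0591  0.0961 -0.1193] turn share [ 1.800e-03  5.943e-01 -4.000e-04] deg [ 8.000e-02  2.674e+01 -2.000e-02]
```

>>> arm_command:
  deltas:
    - {"dx": -0.012,"dy": 0.01,"dz": -0.024,"wx": 0,"wy": 0.12,"wz": 0}
    - {"dx": -0.024,"dy": 0.025,"dz": -0.048,"wx": 0,"wy": 0.24,"wz": 0}
    - {"dx": -0.036,"dy": 0.045,"dz": -0.072,"wx": 0,"wy": 0.36,"wz": 0}
    - {"dx": -0.048,"dy": 0.07,"dz": -0.096,"wx": 0,"wy": 0.48,"wz": 0}
    - {"dx": -0.059,"dy": 0.096,"dz": -0.119,"wx": 0,"wy": 0.594,"wz": 0}
  claw: -0.455

```text
clock: 16.15
tool_pos: [0.5144, 0.0119, 0.3303]
eef_rot: [-0.532, 0.465, -0.466, 0.533]
contact_force: [0.5, -0.8, -0.8]
opening: 0.276
```

>>> arm_command:
  deltas:
    - {"dx": 0,"dy": 0,"dz": 0,"wx": 0,"wy": 0,"wz": 0}
    - {"dx": 0,"dy": 0,"dz": 0,"wx": 0,"wy": 0,"wz": 0}
    - {"dx": 0,"dy": 0,"dz": 0,"wx": 0,"wy": 0,"wz": 0}
    - {"dx": 0,"dy": 0,"dz": 0,"wx": 0,"wy": 0,"wz": 0}
    - {"dx": 0,"dy": 0,"dz": 0,"wx": 0,"wy": 0,"wz": 0}

```text
clock: 16.65
tool_pos: [0.5164, 0.0123, 0.3313]
eef_rot: [-0.533, 0.464, -0.465, 0.534]
contact_force: [0.0, -0.5, 0.4]
opening: 0.274
```

Run:
```python
from h import *
from plant import r
s=r.get_state();show(s);c=r.get_calibration('wrist')
im=r.snapshot('wrist')[:,:,::-1].copy();cv2.imwrite('pics/w8.png',im)
delta(s,[.515,.012,.227],7.9)
cv2.imwrite('pics/s8.png',cv2.resize(r.snapshot('scene')[180:360,230:430,::-1],None,fx=3,fy=3))
```

```text
t 16.65 p [0.5164 0.0123 0.3313] yz az 7.91 ydir [ 0.002  0.001 -1.   ] q [ 0.17  0.69 -0.47  1.96  0.52  0.61 -0.5 ] F [ 0.02 -0.46  0.4 ] M [-0.03 -0.07 -0.  ] op 0.274
shift mm(/1000) [ 1.000e-04  1.043e-01 -1.600e-03] turn share [-0.0025  0.0001 -0.0003] deg [-0.11  0.01 -0.01]
```

View pics/w8.png

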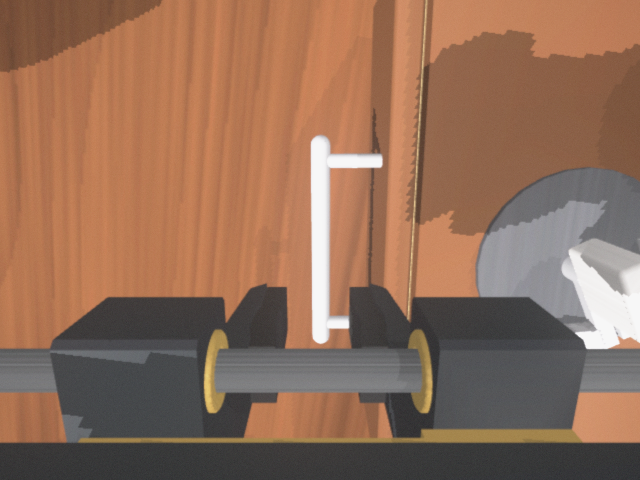

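View pics/s8.png

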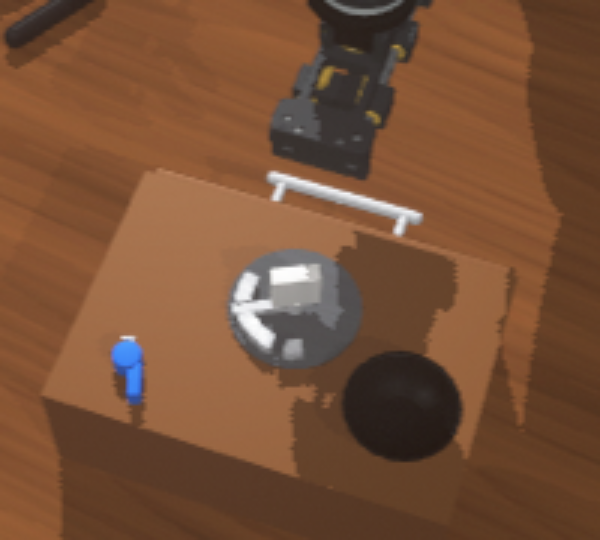

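The scene view shows the key lying between the walls in the notch. In the wrist view the handle (col 320) lies between the jaws (287/350). I'll descend.

>>> arm_command:
  deltas:
    - {"dx": 0,"dy": 0.02,"dz": -0.0015,"wx": 0,"wy": 0,"wz": 0}
    - {"dx": 0,"dy": 0.04,"dz": -0.0015,"wx": 0,"wy": 0,"wz": 0}
    - {"dx": 0,"dy": 0.055,"dz": -0.0015,"wx": 0,"wy": 0,"wz": 0}
    - {"dx": 0,"dy": 0.065,"dz": -0.0015,"wx": 0,"wy": 0,"wz": 0}
    - {"dx": 0,"dy": 0.07,"dz": -0.0015,"wx": 0,"wy": 0,"wz": 0}

```text
clock: 17.25
tool_pos: [0.5141, 0.012, 0.26]
eef_rot: [0.534, -0.464, 0.464, -0.533]
contact_force: [1.1, -0.1, -0.6]
opening: 0.275
```

Run:
```python
from h import *
from plant import r
s=r.get_state();show(s)
im=r.snapshot('wrist')[:,:,::-1].copy();cv2.imwrite('pics/w9.png',im)
delta(s,[.515,.012,.227],7.9)
```

```text
t 17.25 p [0.5141 0.012  0.26  ] yz az 7.92 ydir [-0.001 -0.    -1.   ] q [ 0.1   0.8  -0.36  2.01  0.63  0.44 -0.59] F [ 1.1  -0.13 -0.57] M [ 0.02 -0.08 -0.01] op 0.275
shift mm(/1000) [0.0001 0.033  0.0009] turn share [0.0008 0.0004 0.0001] deg [0.04 0.02 0.  ]
```

View pics/w9.png

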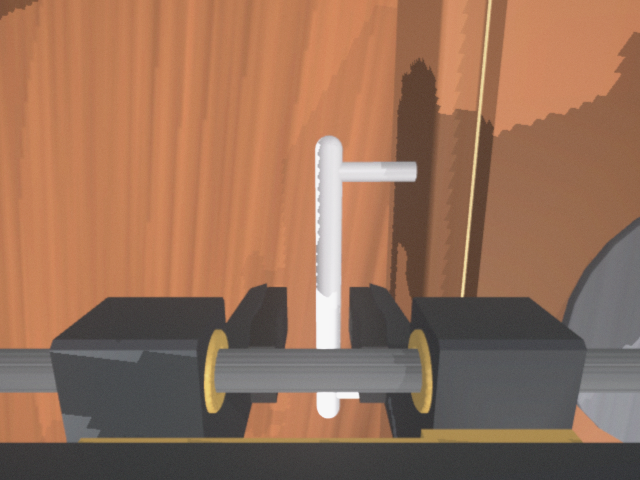

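>>> arm_command:
  deltas:
    - {"dx": 0,"dy": 0.008,"dz": 0.001,"wx": 0,"wy": 0,"wz": 0}
    - {"dx": 0,"dy": 0.016,"dz": 0.001,"wx": 0,"wy": 0,"wz": 0}
    - {"dx": 0,"dy": 0.024,"dz": 0.001,"wx": 0,"wy": 0,"wz": 0}
    - {"dx": 0,"dy": 0.03,"dz": 0.001,"wx": 0,"wy": 0,"wz": 0}
    - {"dx": 0,"dy": 0.033,"dz": 0.001,"wx": 0,"wy": 0,"wz": 0}

```text
clock: 17.8
tool_pos: [0.5149, 0.0121, 0.227]
eef_rot: [0.534, -0.464, 0.464, -0.533]
contact_force: [-0.5, 0.3, -0.4]
opening: 0.274
```

>>> arm_command:
  deltas:
    - {"dx": 0,"dy": 0,"dz": 0,"wx": 0,"wy": 0,"wz": 0}
    - {"dx": 0,"dy": 0,"dz": 0,"wx": 0,"wy": 0,"wz": 0}
    - {"dx": 0,"dy": 0,"dz": 0,"wx": 0,"wy": 0,"wz": 0}
    - {"dx": 0,"dy": 0,"dz": 0,"wx": 0,"wy": 0,"wz": 0}
    - {"dx": 0,"dy": 0,"dz": 0,"wx": 0,"wy": 0,"wz": 0}

```text
clock: 18.3
tool_pos: [0.5151, 0.012, 0.2279]
eef_rot: [-0.533, 0.464, -0.464, 0.533]
contact_force: [-0.4, -0.0, -1.4]
opening: 0.273
```

Run:
```python
from h import *
from plant import r
s=r.get_state();show(s)
im=r.snapshot('wrist')[:,:,::-1].copy();cv2.imwrite('pics/w10.png',im)
```

```text
t 18.3 p [0.5151 0.012  0.2279] yz az 7.91 ydir [ 0. -0. -1.] q [ 0.07  0.86 -0.3   2.02  0.67  0.36 -0.63] F [-0.35 -0.03 -1.39] M [-0.08 -0.11 -0.02] op 0.273
```

View pics/w10.png

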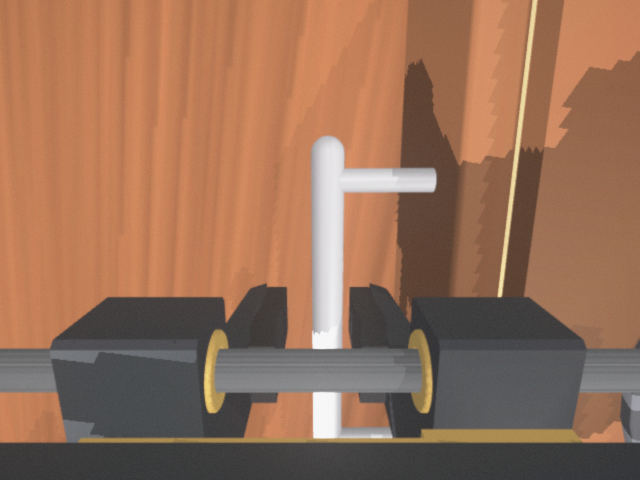

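The handle is between the pads, with no contact. I'll close and pull.

>>> arm_command:
  deltas:
    - {"dx": 0,"dy": 0,"dz": 0.003,"wx": 0,"wy": 0,"wz": 0}
    - {"dx": 0,"dy": 0,"dz": 0.003,"wx": 0,"wy": 0,"wz": 0}
    - {"dx": 0,"dy": 0,"dz": 0.003,"wx": 0,"wy": 0,"wz": 0}
    - {"dx": 0,"dy": 0,"dz": 0.003,"wx": 0,"wy": 0,"wz": 0}
    - {"dx": 0,"dy": 0,"dz": 0.003,"wx": 0,"wy": 0,"wz": 0}
  claw: -1
  grip_force: 15

```text
clock: 18.85
tool_pos: [0.5183, 0.0125, 0.2278]
eef_rot: [-0.533, 0.464, -0.464, 0.534]
contact_force: [0.7, -0.5, 0.8]
opening: 0.12
```

>>> arm_command:
  deltas:
    - {"dx": 0,"dy": 0,"dz": -0.005,"wx": 0,"wy": 0,"wz": 0}
    - {"dx": 0,"dy": 0,"dz": -0.01,"wx": 0,"wy": 0,"wz": 0}
    - {"dx": 0,"dy": 0,"dz": -0.015,"wx": 0,"wy": 0,"wz": 0}
    - {"dx": 0,"dy": 0,"dz": -0.02,"wx": 0,"wy": 0,"wz": 0}
    - {"dx": 0,"dy": 0,"dz": -0.025,"wx": 0,"wy": 0,"wz": 0}

```text
clock: 19.35
tool_pos: [0.4928, 0.0089, 0.2278]
eef_rot: [0.533, -0.464, 0.464, -0.533]
contact_force: [1.2, 0.1, 0.0]
opening: 0.121
```

Run:
```python
from h import *
from plant import r
s=r.get_state();show(s)
```

```text
t 19.35 p [0.4928 0.0089 0.2278] yz az 7.91 ydir [-0. -0. -1.] q [ 0.04  0.84 -0.25  2.09  0.69  0.3  -0.66] F [1.25 0.1  0.  ] M [-0.09 -0.33  0.04] op 0.121
```

It slides with about 1 N, so it's unlocked. I'll pull on.

>>> arm_command:
  deltas:
    - {"dx": 0,"dy": 0,"dz": -0.006,"wx": 0,"wy": 0,"wz": 0}
    - {"dx": 0,"dy": 0,"dz": -0.012,"wx": 0,"wy": 0,"wz": 0}
    - {"dx": 0,"dy": 0,"dz": -0.018,"wx": 0,"wy": 0,"wz": 0}
    - {"dx": 0,"dy": 0,"dz": -0.024,"wx": 0,"wy": 0,"wz": 0}
    - {"dx": 0,"dy": 0,"dz": -0.03,"wx": 0,"wy": 0,"wz": 0}

```text
clock: 19.85
tool_pos: [0.463, 0.0047, 0.2277]
eef_rot: [0.533, -0.464, 0.464, -0.533]
contact_force: [0.7, -0.4, 1.1]
opening: 0.117
```

>>> arm_command:
  deltas:
    - {"dx": 0,"dy": 0,"dz": -0.006,"wx": 0,"wy": 0,"wz": 0}
    - {"dx": 0,"dy": 0,"dz": -0.012,"wx": 0,"wy": 0,"wz": 0}
    - {"dx": 0,"dy": 0,"dz": -0.018,"wx": 0,"wy": 0,"wz": 0}
    - {"dx": 0,"dy": 0,"dz": -0.024,"wx": 0,"wy": 0,"wz": 0}
    - {"dx": 0,"dy": 0,"dz": -0.03,"wx": 0,"wy": 0,"wz": 0}

```text
clock: 20.35
tool_pos: [0.4333, 0.0005, 0.2278]
eef_rot: [0.533, -0.464, 0.465, -0.533]
contact_force: [1.3, -1.6, 0.6]
opening: 0.117
```

>>> arm_command:
  deltas:
    - {"dx": 0,"dy": 0,"dz": 0,"wx": 0,"wy": 0,"wz": 0}
    - {"dx": 0,"dy": 0,"dz": 0,"wx": 0,"wy": 0,"wz": 0}
    - {"dx": 0,"dy": 0,"dz": 0,"wx": 0,"wy": 0,"wz": 0}
    - {"dx": 0,"dy": 0,"dz": 0,"wx": 0,"wy": 0,"wz": 0}
    - {"dx": 0,"dy": 0,"dz": 0,"wx": 0,"wy": 0,"wz": 0}

```text
clock: 20.85
tool_pos: [0.4338, 0.0005, 0.2277]
eef_rot: [0.533, -0.464, 0.465, -0.533]
contact_force: [-0.7, -2.6, 4.4]
opening: 0.118
```

Run:
```python
from h import *
from plant import r
s=r.get_state();show(s)
```

```text
t 20.85 p [0.4338 0.0005 0.2277] yz az 7.88 ydir [-0. -0. -1.] q [-0.05  0.82 -0.09  2.26  0.77  0.09 -0.74] F [-0.74 -2.64  4.38] M [-0.58  0.09 -0.03] op 0.118
```

>>> arm_command:
  deltas:
    - {"dx": 0,"dy": 0,"dz": 0,"wx": 0,"wy": 0,"wz": 0}
    - {"dx": 0,"dy": 0,"dz": 0,"wx": 0,"wy": 0,"wz": 0}
    - {"dx": 0,"dy": 0,"dz": 0,"wx": 0,"wy": 0,"wz": 0}
    - {"dx": 0,"dy": 0,"dz": 0,"wx": 0,"wy": 0,"wz": 0}
    - {"dx": 0,"dy": 0,"dz": 0,"wx": 0,"wy": 0,"wz": 0}
  claw: -0.4

```text
clock: 21.35
tool_pos: [0.4339, 0.001, 0.2277]
eef_rot: [-0.533, 0.464, -0.464, 0.533]
contact_force: [-0.3, 0.6, 0.7]
opening: 0.299
```

>>> arm_command:
  deltas:
    - {"dx": 0,"dy": -0.01,"dz": 0,"wx": 0,"wy": 0,"wz": 0}
    - {"dx": 0,"dy": -0.025,"dz": 0,"wx": 0,"wy": 0,"wz": 0}
    - {"dx": 0,"dy": -0.04,"dz": 0,"wx": 0,"wy": 0,"wz": 0}
    - {"dx": 0,"dy": -0.06,"dz": 0,"wx": 0,"wy": 0,"wz": 0}
    - {"dx": 0,"dy": -0.08,"dz": 0,"wx": 0,"wy": 0,"wz": 0}

```text
clock: 21.85
tool_pos: [0.4336, 0.0008, 0.3084]
eef_rot: [0.533, -0.464, 0.464, -0.533]
contact_force: [-0.6, 0.3, -1.2]
opening: 0.296
```

>>> arm_command:
  deltas:
    - {"dx": 0,"dy": -0.02,"dz": 0,"wx": 0,"wy": 0,"wz": 0}
    - {"dx": 0,"dy": -0.04,"dz": 0,"wx": 0,"wy": 0,"wz": 0}
    - {"dx": 0,"dy": -0.06,"dz": 0,"wx": 0,"wy": 0,"wz": 0}
    - {"dx": 0,"dy": -0.06,"dz": 0,"wx": 0,"wy": 0,"wz": 0}
    - {"dx": 0,"dy": -0.06,"dz": 0,"wx": 0,"wy": 0,"wz": 0}

```text
clock: 22.35
tool_pos: [0.4337, 0.0005, 0.3676]
eef_rot: [-0.533, 0.464, -0.465, 0.533]
contact_force: [-0.1, 0.6, -0.0]
opening: 0.302
```

Run:
```python
from h import *
from plant import r
s=r.get_state();show(s)
cs=r.get_calibration('scene');im=r.snapshot('scene')[:,:,::-1].copy();cv2.imwrite('pics/s11.png',im)
t=r.snapshot('top')[:,:,::-1].copy();cv2.imwrite('pics/t11.png',t)
cv2.imwrite('pics/z11.png',np.hstack([cv2.resize(im[190:370,230:430],(400,360),interpolation=cv2.INTER_CUBIC),cv2.resize(t[165:345,230:430],(400,360),interpolation=cv2.INTER_CUBIC)]))
```

```text
t 22.35 p [0.4337 0.0005 0.3676] yz az 7.88 ydir [ 0. -0. -1.] q [ 0.23  0.55 -0.52  2.15  0.51  0.56 -0.52] F [-0.14  0.57 -0.02] M [-0.01 -0.07  0.02] op 0.302
```

View pics/z11.png

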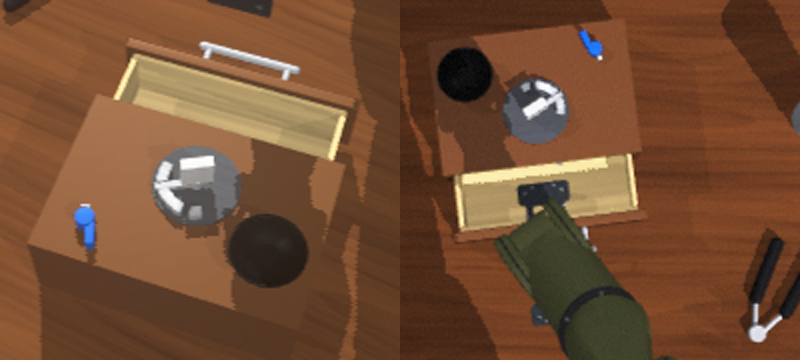

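View pics/s11.png

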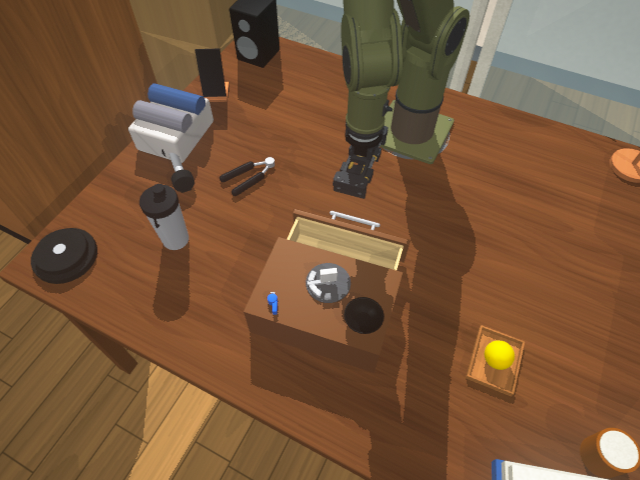

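The drawer stands open with its handle at (331–378, 214–226), the key lies in the notch, and the bystanders are in place. I'll measure the opening and hand in.

Run:
```python
from h import *
from plant import r
c=r.get_calibration('scene')
u=np.array([np.cos(np.radians(7.9)),np.sin(np.radians(7.9))])
m=[]
for n in('scene0','s11'):
    im=cv2.imread(f'pics/{n}.png');h=cv2.cvtColor(im,cv2.COLOR_BGR2HSV)
    w=((h[...,1]<60)&(h[...,2]>110)).astype(np.uint8);w[:205]=0;w[260:]=0;w[:,:315]=0;w[:,385:]=0
    k,l,st,ce=cv2.connectedComponentsWithStats(w);i=1+st[1:,4].argmax();p=onz(c,ce[i],.072);m.append(p);print(st[i],p)
print('open m',(m[0]-m[1])[:2]@u)
a=cv2.imread('pics/scene0.png').astype(int);b=cv2.imread('pics/s11.png').astype(int)
def cen(im,lo,hi): 
    h=cv2.cvtColor(im.astype(np.uint8),cv2.COLOR_BGR2HSV);q=cv2.inRange(h,lo,hi)[240:400,240:560];y,x=np.where(q);return x.mean(),y.mean()
for nm,lo,hi in(('ball',(22,180,120),(35,255,255)),('whistle',(105,170,80),(125,255,255))): print(nm,cen(a,lo,hi),cen(b,lo,hi))
show(r.get_state());r.finish_job()
```

```text
[319 237  52  22 273] [0.52073907 0.01419958 0.072     ]
[330 211  50  19 247] [0.43575238 0.00183204 0.072     ]
open m 0.08587997030295025
ball (np.float64(259.090395480226), np.float64(114.58757062146893)) (np.float64(259.05649717514126), np.float64(114.59322033898304))
whistle (np.float64(32.795081967213115), np.float64(61.877049180327866)) (np.float64(32.89622641509434), np.float64(61.264150943396224))
t 22.45 p [0.4335 0.0006 0.3669] yz az 7.91 ydir [-0.002 -0.    -1.   ] q [ 0.23  0.55 -0.52  2.15  0.51  0.56 -0.52] F [ 0.3  -0.14  0.21] M [-0.05 -0.05  0.03] op 0.304
the job is handed in; nothing more can be done
```

The drawer is open about 86 mm and the knob is down in its release notch. I handed the job in at 22.5 s; no verdict was reported.

- **Knob:** I lifted it about 12 mm, where the wrist read about 11 N as expected, and turned it clockwise. My estimate from the picture, 65.8°, was slightly off: the key first landed on a wall top. I felt back to 63.4° (1.11 rad), where the key went into the notch, lowered it and let go.
- **Force on the lock plate:** I had no direct reading. While the key was on the wall, my estimate from the wrist force peaked at about 13 N, against the 18 N limit.
- **Drawer:** It slid with about 1 N, then I let go of the handle and raised the gripper clear. The scene camera gave the opening as 86 mm.
- **Last checks:** The last pictures show the key lying between the walls. That it is within 2 mm of fully down I judged from pictures and the gripper's height, not from a direct measurement. The wrist force is near zero.
- **Bystanders:** The ball and whistle are unmoved to within a pixel. I checked the dish, shaker, trainer and dumbbell only by eye, and they look unmoved.

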